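# Weigh out a bead order at the jewellery stall

## Task

With the pan still empty, zero the scale with its left key (as seen from the robot). Then use the scoop to move every bead from the wooden tray into the scale's pan (do not take beads out of the tray with the fingers), and with all of them in the pan press the middle key to count and after it the right key to print, one key at a time. Leave the scoop standing flat in the middle of its cork mat, and do not disturb the other things on the stall.

Things in the scene. Friction and masses are not known exactly. Their poses are not given: they have to be found in the camera images.
- tray: Fixed open wooden bead tray. Origin: centre of underside, on the table; x runs from its front (robot side) to its back, z up. Its flat floor (top at z 8 mm) covers x -122.5 to 122.5, y -53 to 53 mm. The front wall leans outward 35 deg from vertical, 53 mm high, from the floor's front edge; other walls are upright, 4 to 5 mm thick, tops at z 70 mm (sides) and 56 mm (back). Left or right of the mat.
- pan (a point): Centre of the inner floor of the square steel pan on top of a fixed white counter scale, 85 mm above the table. Inside 180 by 180 mm, wall 3 mm, rim 31 mm above this point. x away from the robot, y left, z up. The three keys stand in a row along y on the scale's low front deck (50 mm above the table), 155 mm in front (-x). On the other side of the mat from the tray.
- mat_mid (a point): Centre of the top of the thin fixed cork mat (140 mm in x by 130 mm in y, 3 mm thick) where the scoop lives. x away from the robot.
- scoop_grip (a point): Grip point in the upright wooden handle (14 mm thick in x, 34 mm wide in y, top 22 mm above this point) at the back of the loose aluminium scoop (110 to 180 g). 80 mm above the scoop's underside. Axes: -x out of the open mouth (roughly towards the robot at the start), y along the lip, z up the handle.
- scoop_mid (a point): Centre of the underside of the scoop's pan, 52 mm in front (-x) of the handle's middle; axes as scoop_grip. Pan: flat floor 90 mm long (x) by 74 mm wide, 1.6 mm thick, side walls 28 mm high from 24 mm behind the lip on, back wall 32 mm, open at the front; the middle of the lip is 45 mm in front (-x) of this point.
- zero_key (a joint): Travel of the scale's left (+y) key (zero): 0 up, 0.006 m fully down (about 4 N); it springs back. It registers beyond 4 mm.
- zero_key_top (a point): Centre of the top of the left (+y) key (zero), a 24 mm round black button pressed straight down; the keys are 55 mm apart.
- count_key (a joint): Travel of the scale's middle key (count): 0 up, 0.006 m fully down (about 4 N); it springs back. It registers beyond 4 mm.
- count_key_top (a point): Centre of the top of the middle key (count), a 24 mm round black button pressed straight down; the keys are 55 mm apart.
- print_key (a joint): Travel of the scale's right (-y) key (print): 0 up, 0.006 m fully down (about 4 N); it springs back. It registers beyond 4 mm.
- print_key_top (a point): Centre of the top of the right (-y) key (print), a 24 mm round black button pressed straight down; the keys are 55 mm apart.
- bead1_c (a point): Centre of a round white ceramic bead, 20 mm in diameter, 11 g (may be absent). It rolls when pushed. Its axes turn as it rolls.
- bead2_c (a point): Centre of a round white ceramic bead, 20 mm in diameter, 11 g (may be absent). It rolls when pushed. Its axes turn as it rolls.
- bead3_c (a point): Centre of a round white ceramic bead, 20 mm in diameter, 11 g (may be absent). It rolls when pushed. Its axes turn as it rolls.
- bead4_c (a point): Centre of a round white ceramic bead, 20 mm in diameter, 11 g (may be absent). It rolls when pushed. Its axes turn as it rolls.
- bead5_c (a point): Centre of a round white ceramic bead, 20 mm in diameter, 11 g (may be absent). It rolls when pushed. Its axes turn as it rolls.
- bead6_c (a point): Centre of a round white ceramic bead, 20 mm in diameter, 11 g (may be absent). It rolls when pushed. Its axes turn as it rolls.
- bead7_c (a point): Centre of a round white ceramic bead, 20 mm in diameter, 11 g (may be absent). It rolls when pushed. Its axes turn as it rolls.
- jar: Bystander: glass jar with steel cap, 52 mm wide, 70 mm high; origin at the centre of its underside. Leave alone.
- spool: Bystander: cord spool, 52 mm wide, 52 mm high; origin at the centre of its underside. Leave alone.
- bangle: Bystander: wooden bangle, 68 mm across, 12 mm high; origin at the centre of its underside. Leave alone.
- bracelet: Bystander: brass bracelet, 72 mm across, 9 mm high; origin at the centre of its underside. Leave alone.
- mug: Bystander: terracotta mug, 76 mm wide, 85 mm high; origin at the centre of its underside. Leave alone.
Things that resemble listed ones, but are neither listed nor needed, are in the scene too. What is meant by the part that bears scoop_grip is not green, and is the larger of those in its own colour. Of the things like the part that bears mat_mid, leave any that is blue; of the rest the smaller one is meant.

How it is judged:
By the outcome, as a careful person would: the job done as asked, in the order asked, and still so for the second after the job is handed in, with the robot touching nothing.
Of bead1, bead2, bead3, bead4, bead5, bead6, bead7 only 4 to 7 are there at a start; the rules pass over those that are not, and their reading is None.
At some moment in a run one of scoop may be knocked a few centimetres aside while the robot is not near it.
It also fails if it takes over 210 s, if anything falls off the work surface, if the arm or the gripper's body presses on something with over 40 N, if the wrist force passes 120 N, or if a joint passes its speed limit or range.

## Robot

A 6-joint arm with a two-finger parallel gripper is mounted at the origin on the work surface. World frame = base frame: x ahead of the robot, y to its left, z up, the work surface at z = 0. Lengths are in mm, angles in rad, forces in N, time in s.
With the tool pointing down it reaches from about 400 to 825 mm from the base axis. Payload 7 kg.
Tool frame: the origin (TCP) lies midway between the tips of the shut fingers; the grasp point (between the pads) lies 19 mm behind it; x points along the fingers, y is the direction in which the jaws open and shut, and the axes are right-handed (so a half turn about x gives the same grasp; the last joint's range is limited). The gripper opens to 85 mm and grips with 20 to 120 N. Pads are 22 mm wide; open, the fingers measure 114 mm over their backs; the gripper's body (76 mm by 85 mm) begins 54 mm behind the grasp point. The pads swing forward as they close: fully open they stand 13 mm farther back than shut.
Start: joints at [1.609, 0.359, 0.012, 0, -1.224, -0.288], TCP at [166.877, 654.024, 231.302] pointing down, gripper open.
Joint ranges: [-3.07, 3.07], [-1.43, 2.12], [-1.02, 1.25], [-3.03, 1.67], [-3.05, -0], [-3.03, 3.03]. Speed limits (rad/s): [2.39, 2.39, 3.01, 3.14, 3.14, 3.14].

## Interface

Orientations are given as a 3x3 rotation matrix whose columns are the frame's x, y, z axes.
In Python, from rig import sense, viewer, order, models gives the robot as it stands. The module is installed in compiled form; this text tells all that it offers.
- The arm moves only by the tool apply_moves, never from a script. Its argument "plan" is a list of rows, each an object with "claw": the finger opening in m, from 0 to 0.0854; "delta_pos": the shift along the tool's x, y, z in m, a list of three; "twist": the turn, a rotation vector about the tool's x, y, z in degrees, a list of three. In form: [{"claw": claw, "delta_pos": [tx, ty, tz], "twist": [wx, wy, wz]}, ...]. A call has exactly 8 rows; each row is the pose to reach, as a shift and turn from the pose commanded when the call began, along the tool's axes at that moment; what a row does not reach only later rows make up. A row lasts 1/10 s, in which the tool goes at most 50 mm and 8.59 degrees, less where a joint would pass 70% of its speed; a pose out of reach is approached as far as the arm can. A call with a gripper value outside its range is refused whole. The fingers move at their own pace and stop on an object; "grip_force" is the grip in N (left out, the last holds). Time passes only in rows, so rows that repeat a pose let the fingers close, or fill a call up. It gives the time, the measured TCP pose, the force and the opening at its end, in the units of the state.
- sense(): the state, without advancing time (a new reading comes with each control period).
- viewer.camera(name): name is "side" or "top" or "wrist"; returns the picture (420x560x3 uint8, red, green, blue); there is no depth.
- viewer.camera_info(name): a dict with "camera_matrix" (3x3 intrinsics, pixels), "R" (3x3) and "t" (3): a world point X has camera coordinates R X + t. Camera axes: x right, y down, z forward; pixel columns grow to the right and rows downward; lengths in mm; the calibration is good to about 2 mm. A picture is of the moment at which its call begins: read the wrist's pose just before it. camera_info takes no time and is no camera call; for the wrist camera it gives the pose at the moment of the call.
- order.sign_off(): hands the job in, once; it reports no verdict.
Trained networks look in the newest picture that a camera, given by its name, has taken for a name from the list of things; names that differ only in an ending like _2 or _b are one class to them, and where a whole thing is asked for, a point or a joint stands for the part that bears it (a point fixed in the world has none). Each returns a list of dicts, best first, with "score" (0 to 1); they miss things now and then, are a little off and sometimes report something else, mostly with a low value. They report only what shows in the picture. A call takes as long as a camera call. They do not tell look-alikes from the thing itself.
- models.regions_of(query, camera): "pixels" (420x560 bool, what is visible of it) and "bbox" ([left, top, width, height] in pixels, round what is visible of it).
The state is a dict: "t": time; "q": joint angles; "joint_vel": joint speeds; "joint_efforts": joint torques, N m; "position": TCP position; "eef_rot": TCP orientation; "wrist_force": force on the tool from outside, world axes, zero at the start; "moment": the same for the moment, N m; "finger_gap": finger opening in mm.
Only numpy, scipy, OpenCV 4.12 (cv2) and the standard library are available. Lean on these libraries where they do the work, as an engineer would, in place of code of your own. Each camera call takes 0.05 s, during which the arm holds its last target. There are 200 camera calls.

## Working session

There is one attempt and no reset: what is moved stays moved. The work goes in short steps, Python scripts to look and compute and a tool call to move; the robot and the scene stay as the last step left them, time stands still between calls to the robot, and variables do not carry over. Pictures are saved under pics/ and viewed, about 12 in all and at most 16, crops included, and the job is handed in when it is done.

Besides the shell and the picture viewer there is one more tool, called by a JSON object that holds its "method" and its "body", one argument or row to a line. apply_moves: Moves the arm, as the interface text tells. Its arguments: {"type":"object","properties":{"plan":{"type":"array"},"grip_force":{"type":"number"}},"required":["plan"]}

```bash
mkdir -p pics
cat > h.py <<'E'
import numpy as np,cv2
from rig import sense,viewer,order,models
def shot(n,f=None):
    im=viewer.camera(n)
    if f: cv2.imwrite('pics/'+f+'.png',im[:,:,::-1])
    return im
def ray(n,u,v,z,info=None):
    i=info or viewer.camera_info(n);K=np.array(i['camera_matrix']);R=np.array(i['R']);t=np.array(i['t']).ravel()
    d=R.T@np.linalg.solve(K,[u,v,1]);c=-R.T@t
    return c+d*(z-c[2])/d[2]
def proj(n,X):
    i=viewer.camera_info(n);p=np.array(i['camera_matrix'])@(np.array(i['R'])@np.array(X,float)+np.array(i['t']).ravel())
    return p[:2]/p[2]
def cen(r):
    v,u=np.nonzero(r['pixels']);return u.mean(),v.mean()
E
python3 - <<'E'
from h import *
a=shot('top','top0');b=shot('side','side0')
cv2.imwrite('pics/a.png',cv2.resize(np.hstack([a,b])[:,:,::-1],(800,300)))
s=sense();print(s)
for n in('top','side'):
  i=viewer.camera_info(n);print(n,np.round(-np.array(i['R']).T@np.array(i['t']).ravel()),i['camera_matrix'])
for q,z in [('tray',40),('scoop_grip',90),('mat_mid',3),('zero_key_top',60),('bead1_c',18),('jar',50),('spool',40),('bangle',10),('bracelet',5),('mug',60)]:
  for r in models.regions_of(q,'top'):
    if r['score']>.2: print(q,round(r['score'],2),r['bbox'],np.round(cen(r)),np.round(ray('top',*cen(r),z)))
E
```

```text
{'t': 0.1, 'q': array([ 1.60912404e+00,  3.59290854e-01,  1.11854874e-02, -3.00600962e-04,
       -1.22406230e+00, -2.88072574e-01]), 'joint_vel': array([ 0.00133305, -0.00092465,  0.00182908,  0.00099243,  0.00031922,
       -0.00017834]), 'joint_efforts': array([-1.01595881e-03, -5.84765589e+01,  2.94111300e+01,  6.95437476e+00,
       -3.11233554e-03,  6.53032060e-06]), 'position': array([166.76972349, 653.66125946, 230.48980545]), 'eef_rot': array([[-2.29956999e-04, -2.47255749e-01, -9.68950227e-01],
       [-1.38114975e-03, -9.68949249e-01,  2.47255828e-01],
       [-9.99999020e-01,  1.39512357e-03, -1.18680555e-04]]), 'wrist_force': array([0.4289922 , 0.31077029, 0.53678031]), 'moment': array([-0.02914792,  0.01458327, -0.02574245]), 'finger_gap': 85.40879930534209}
top [ 138.   15. 1741.] [[462.24325431   0.         285.86154187]
 [  0.         462.24325431 207.3630708 ]
 [  0.           0.           1.        ]]
side [ 356. -761.  946.] [[393.2501694    0.         279.23463152]
 [  0.         393.2501694  210.00168191]
 [  0.           0.           1.        ]]
tray 0.68 [207.7, 159.9, 31.4, 83.1] [221. 201.] [512. 272.  40.]
scoop_grip 0.71 [215.9, 258.2, 23.5, 33.6] [227. 274.] [236. 234.  90.]
scoop_grip 0.66 [274.6, 184.3, 22.2, 34.7] [286. 201.] [502.  24.  90.]
scoop_grip 0.55 [246.6, 239.7, 25.7, 14.0] [259. 247.] [333. 123.  90.]
mat_mid 0.7 [272.6, 187.0, 37.0, 38.8] [292. 209.] [493.   2.   3.]
mat_mid 0.59 [339.1, 265.5, 67.9, 62.8] [372. 294.] [ 173. -295.    3.]
mat_mid 0.55 [155.0, 252.1, 37.4, 40.8] [174. 272.] [250. 443.   3.]
zero_key_top 0.6 [306.6, 153.2, 11.6, 19.2] [313. 160.] [669. -77.  60.]
jar 0.73 [267.4, 146.3, 17.2, 14.1] [274. 155.] [691.  73.  50.]
spool 0.43 [306.6, 152.4, 13.8, 18.8] [313. 160.] [675. -77.  40.]
mug 0.82 [134.2, 210.4, 24.7, 23.5] [145. 222.] [425. 548.  60.]
```

View pics/top0.png

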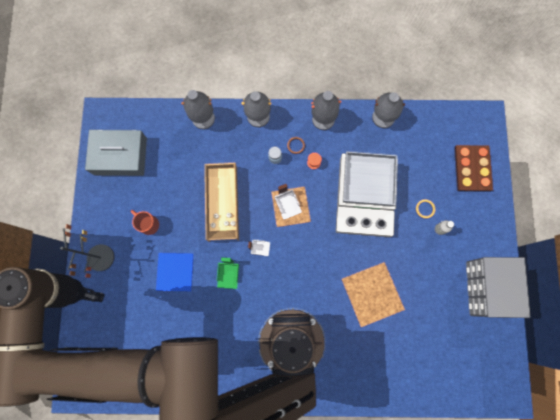

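View pics/side0.png

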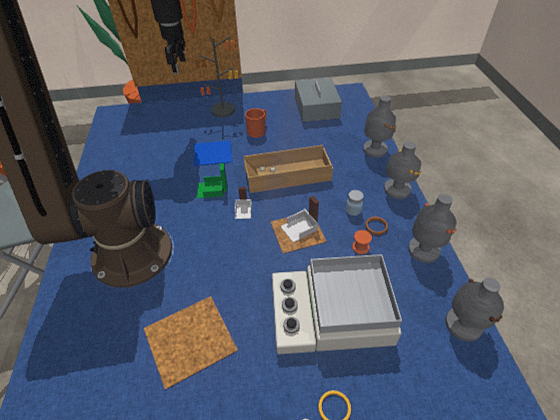

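The candidates in the top picture:
- **Scoops:** on the mat at (287,203), a smaller one in the same colours at (259,247), and a green one at (227,274). I choose (287,203): it's not green and it's the larger of the two.
- **Mats:** small cork at (291,206), large cork at (372,294), and blue at (174,272). I choose (291,206): it's not blue and it's the smaller of the rest.

The tray is at (221,201). The scale pan is at (369,181), with its keys at (351/367/383, 222).

{"method": "apply_moves", "body": {
  "plan": [
    {"claw":0.085,"delta_pos":[-0.1,0.273,-0.362],"twist":[68,0,0]},
    {"claw":0.085,"delta_pos":[-0.1,0.273,-0.362],"twist":[68,0,0]},
    {"claw":0.085,"delta_pos":[-0.1,0.273,-0.362],"twist":[68,0,0]},
    {"claw":0.085,"delta_pos":[-0.1,0.273,-0.362],"twist":[68,0,0]},
    {"claw":0.085,"delta_pos":[-0.1,0.273,-0.362],"twist":[68,0,0]},
    {"claw":0.085,"delta_pos":[-0.1,0.273,-0.362],"twist":[68,0,0]},
    {"claw":0.085,"delta_pos":[-0.1,0.273,-0.362],"twist":[68,0,0]},
    {"claw":0.085,"delta_pos":[-0.1,0.273,-0.362],"twist":[68,0,0]}
  ]
}}

```text
t: 1.4
position: [411.7, 347.3, 318.4]
eef_rot: [[0.001, -0.992, -0.128], [0.001, -0.128, 0.992], [-1.0, -0.001, 0.001]]
wrist_force: [1.5, 0.9, -0.2]
finger_gap: 85.1
```

```bash
cat >> h.py <<'E'
from scipy.spatial.transform import Rotation as Ro
def pose(yaw=0,tilt=0):
    # scoop yaw about world z (deg), tilt>0 = mouth (-x) down ; tool y=-x, z=+y, x=down at 0,0
    B=np.array([[0,-1,0],[0,0,1],[-1,0,0]],float)
    return (Ro.from_euler('z',yaw,degrees=True)*Ro.from_euler('y',-tilt,degrees=True)).as_matrix()@B
def mv(P,R=None,s=None):
    s=s or sense();R0=s['eef_rot'];R=R0 if R is None else R
    d=R0.T@(np.array(P)-s['position']);w=Ro.from_matrix(R0.T@R).as_rotvec(degrees=True)
    print('MOVE',np.round(d/1000,4),np.round(w,2),'rows',round(np.linalg.norm(d)/50,1),round(np.linalg.norm(w)/8.59,1))
def st():
    s=sense();print('t',round(s['t'],1),np.round(s['position'],1),np.round(s['wrist_force'],1),round(s['finger_gap'],1));return s
E
python3 - <<'E'
from h import *
s=st();print(np.round(s['q'],2));i=viewer.camera_info('wrist')
R=np.array(i['R']);c=-R.T@np.array(i['t']).ravel()
print(np.round(s['eef_rot'].T@(c-s['position'])),np.round(R@s['eef_rot'],2),i['camera_matrix'])
mv([430,250,370],pose())
E
```

```text
t 1.4 [411.7 347.3 318.4] [ 1.5  0.9 -0.2] 85.1
[ 1.06  0.09 -0.15  0.   -1.34 -0.94]
[-142.   -2.  -73.] [[ 0.    1.   -0.  ]
 [-0.28  0.    0.96]
 [ 0.96  0.    0.28]] [[377.02914736   0.         278.88363794]
 [  0.         377.02914736 211.36018678]
 [  0.           0.           1.        ]]
MOVE [-0.0517 -0.0057 -0.0988] [7.36 0.04 0.03] rows 2.2 0.9
```

{"method": "apply_moves", "body": {
  "plan": [
    {"claw":0.0,"delta_pos":[-0.05,-0.07,-0.3],"twist":[7.36,0,0]},
    {"claw":0.0,"delta_pos":[-0.05,-0.07,-0.3],"twist":[7.36,0,0]},
    {"claw":0.0,"delta_pos":[-0.05,-0.07,-0.3],"twist":[7.36,0,0]},
    {"claw":0.0,"delta_pos":[-0.05,-0.07,-0.3],"twist":[7.36,0,0]},
    {"claw":0.0,"delta_pos":[-0.05,-0.07,-0.3],"twist":[7.36,0,0]},
    {"claw":0.0,"delta_pos":[-0.05,-0.07,-0.3],"twist":[7.36,0,0]},
    {"claw":0.0,"delta_pos":[-0.05,-0.07,-0.3],"twist":[7.36,0,0]},
    {"claw":0.0,"delta_pos":[-0.05,-0.07,-0.3],"twist":[7.36,0,0]}
  ]
}}

```text
t: 2.2
position: [520.9, 59.3, 367.8]
eef_rot: [[0.001, -1.0, -0.002], [0.0, -0.002, 1.0], [-1.0, -0.001, 0.0]]
wrist_force: [-1.0, 0.2, -0.3]
finger_gap: -0.2
```

Run:
```python
from h import *
s=st();shot('wrist','w1')
np.save('w1.npy',np.array(viewer.camera_info('wrist'),dtype=object),allow_pickle=True)
for q,z in [('tray',40),('scoop_grip',70),('mat_mid',3),('bead1_c',18)]:
  for r in models.regions_of(q,'wrist'):
    if r['score']>.2: print(q,round(r['score'],2),r['bbox'],np.round(cen(r)),np.round(ray('wrist',*cen(r),z)))
```

```text
t 2.2 [520.9  59.3 367.8] [-1.   0.2 -0.3] -0.2
tray 0.91 [174.8, 255.0, 222.0, 68.7] [290. 286.] [505. 235.  40.]
scoop_grip 0.86 [430.3, 252.6, 72.1, 71.0] [466. 283.] [279. 213.  70.]
scoop_grip 0.74 [233.4, 85.2, 93.8, 81.0] [283. 128.] [518.  19.  70.]
mat_mid 0.61 [234.0, 54.9, 117.6, 118.7] [299. 103.] [496.  -7.   3.]
mat_mid 0.59 [403.3, 353.7, 88.7, 40.4] [457. 370.] [234. 401.   3.]
bead1_c 0.66 [108.9, 143.9, 58.9, 51.1] [138. 168.] [706.  76.  18.]
```

View pics/w1.png

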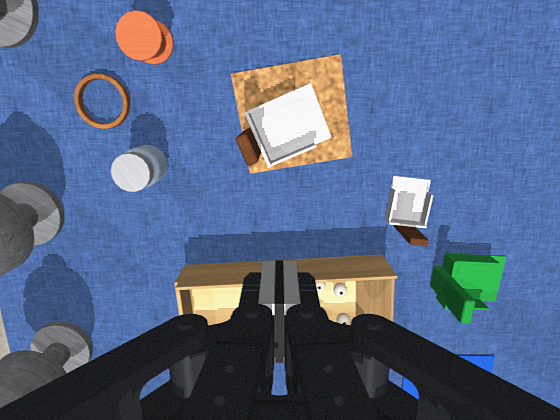

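{"method": "apply_moves", "body": {
  "plan": [
    {"claw":0.0,"delta_pos":[0,0,-0.27],"twist":[0,0,0]},
    {"claw":0.0,"delta_pos":[0,0,-0.27],"twist":[0,0,0]},
    {"claw":0.0,"delta_pos":[0,0,-0.27],"twist":[0,0,0]},
    {"claw":0.0,"delta_pos":[0,0,-0.27],"twist":[0,0,0]},
    {"claw":0.0,"delta_pos":[0,0,-0.27],"twist":[0,0,0]},
    {"claw":0.0,"delta_pos":[0,0,-0.27],"twist":[0,0,0]},
    {"claw":0.0,"delta_pos":[0,0,-0.27],"twist":[0,0,0]},
    {"claw":0.0,"delta_pos":[0,0,-0.27],"twist":[0,0,0]}
  ]
}}

```text
t: 3.25
position: [522.1, -208.3, 367.1]
eef_rot: [[-0.001, -1.0, -0.006], [0.0, -0.006, 1.0], [-1.0, 0.001, 0.0]]
wrist_force: [-0.8, 0.7, -0.3]
finger_gap: -0.1
```

Run:
```python
from h import *
i=np.load('w1.npy',allow_pickle=True).item()
c=[ray('',u,v,3,i) for u,v in [(232,72),(340,55),(352,157),(250,173)]];print('mat corners',np.round(c),np.round(np.mean(c,0)))
a,b=ray('',176,283,70,i),ray('',395,272,70,i);print('tray edge',a,b)
for p in [(351,222),(367,223),(383,223)]: print(np.round(ray('top',*p,60)))
s=st();shot('wrist','w2')
for q,z in [('zero_key_top',60),('print_key',60),('count_key_top',60)]:
  for r in models.regions_of(q,'wrist'):
    if r['score']>.1: print(q,round(r['score'],2),r['bbox'],np.round(cen(r)),np.round(ray('wrist',*cen(r),z)))
```

```text
mat corners [[582. -46.   3.]
 [447. -66.   3.]
 [424.  61.   3.]
 [561.  83.   3.]] [504.   8.   3.]
tray edge [654.12967165 214.74706223  70.        ] [373.29594783 197.83590902  70.        ]
[ 433. -214.   60.]
[ 430. -273.   60.]
[ 430. -332.   60.]
t 3.2 [ 522.1 -208.3  367.1] [-0.8  0.7 -0.3] -0.1
zero_key_top 0.67 [339.8, 147.4, 21.5, 22.1] [350. 158.] [ 439. -214.   60.]
print_key 0.64 [354.1, 47.0, 18.1, 22.9] [363.  58.] [ 432. -326.   60.]
count_key_top 0.78 [348.7, 100.7, 20.0, 22.0] [356. 110.] [ 435. -270.   60.]
```

View pics/w2.png

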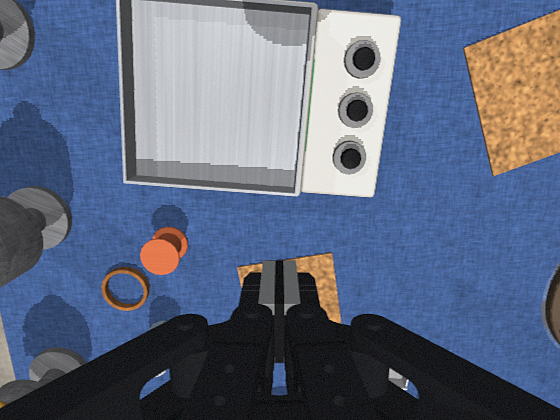

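w2 shows the scale. The keys are zero (350,158), count (356,110) and print (363,58), the pan is empty, and it lies to the left in the picture (+x). I'll go to the zero key with the fingers shut.

{"method": "apply_moves", "body": {
  "plan": [
    {"claw":0.0,"delta_pos":[0.277,0.083,-0.006],"twist":[0,0,0]},
    {"claw":0.0,"delta_pos":[0.277,0.083,-0.006],"twist":[0,0,0]},
    {"claw":0.0,"delta_pos":[0.277,0.083,-0.006],"twist":[0,0,0]},
    {"claw":0.0,"delta_pos":[0.277,0.083,-0.006],"twist":[0,0,0]},
    {"claw":0.0,"delta_pos":[0.277,0.083,-0.006],"twist":[0,0,0]},
    {"claw":0.0,"delta_pos":[0.277,0.083,-0.006],"twist":[0,0,0]},
    {"claw":0.0,"delta_pos":[0.277,0.083,-0.006],"twist":[0,0,0]},
    {"claw":0.0,"delta_pos":[0.277,0.083,-0.006],"twist":[0,0,0]}
  ]
}}

```text
t: 4.25
position: [440.1, -215.1, 91.5]
eef_rot: [[0.0, -1.0, -0.007], [-0.001, -0.007, 1.0], [-1.0, -0.0, -0.001]]
wrist_force: [0.7, 0.2, 1.1]
finger_gap: -0.1
```

{"method": "apply_moves", "body": {
  "plan": [
    {"claw":0.0,"delta_pos":[0.004,0,0],"twist":[0,0,0]},
    {"claw":0.0,"delta_pos":[0.008,0,0],"twist":[0,0,0]},
    {"claw":0.0,"delta_pos":[0.012,0,0],"twist":[0,0,0]},
    {"claw":0.0,"delta_pos":[0.016,0,0],"twist":[0,0,0]},
    {"claw":0.0,"delta_pos":[0.02,0,0],"twist":[0,0,0]},
    {"claw":0.0,"delta_pos":[0.024,0,0],"twist":[0,0,0]},
    {"claw":0.0,"delta_pos":[0.024,0,0],"twist":[0,0,0]},
    {"claw":0.0,"delta_pos":[0.024,0,0],"twist":[0,0,0]}
  ]
}}

```text
t: 5.05
position: [439.3, -215.4, 66.5]
eef_rot: [[0.0, -1.0, -0.006], [-0.0, -0.006, 1.0], [-1.0, -0.0, -0.0]]
wrist_force: [0.3, 1.2, 3.7]
finger_gap: -0.1
```

Run:
```python
from h import *
s=st();shot('side','s2');shot('wrist','w3')
```

```text
t 5.0 [ 439.3 -215.4   66.5] [0.3 1.2 3.7] -0.1
```

{"method": "apply_moves", "body": {
  "plan": [
    {"claw":0.0,"delta_pos":[0.001,0,0],"twist":[0,0,0]},
    {"claw":0.0,"delta_pos":[0.002,0,0],"twist":[0,0,0]},
    {"claw":0.0,"delta_pos":[0.003,0,0],"twist":[0,0,0]},
    {"claw":0.0,"delta_pos":[0.003,0,0],"twist":[0,0,0]},
    {"claw":0.0,"delta_pos":[0.003,0,0],"twist":[0,0,0]},
    {"claw":0.0,"delta_pos":[0.003,0,0],"twist":[0,0,0]},
    {"claw":0.0,"delta_pos":[0.003,0,0],"twist":[0,0,0]},
    {"claw":0.0,"delta_pos":[0.003,0,0],"twist":[0,0,0]}
  ]
}}

```text
t: 5.95
position: [439.5, -215.5, 65.6]
eef_rot: [[0.001, -1.0, -0.007], [-0.001, -0.007, 1.0], [-1.0, -0.001, -0.001]]
wrist_force: [-7.4, 6.2, 28.2]
finger_gap: -0.1
```

View pics/w3.png

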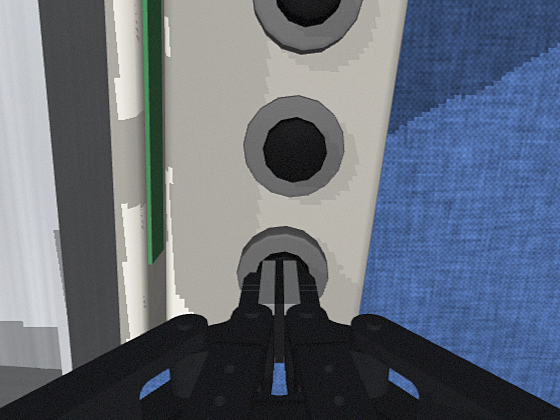

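The stop at 65.6 with 28 N means the zero key bottomed out (4 N at about 66.5), so it registered. w3 confirms the fingertips were centred on the lowest key at (283,265). Next I retract and go to the scoop.

{"method": "apply_moves", "body": {
  "plan": [
    {"claw":0.0,"delta_pos":[-0.05,0,0],"twist":[0,0,0]},
    {"claw":0.0,"delta_pos":[-0.1,0,0],"twist":[0,0,0]},
    {"claw":0.0,"delta_pos":[-0.15,0,0],"twist":[0,0,0]},
    {"claw":0.0,"delta_pos":[-0.2,0,0],"twist":[0,0,0]},
    {"claw":0.085,"delta_pos":[-0.25,-0.08,0.32],"twist":[0,0,0]},
    {"claw":0.085,"delta_pos":[-0.25,-0.08,0.32],"twist":[0,0,0]},
    {"claw":0.085,"delta_pos":[-0.25,-0.08,0.32],"twist":[0,0,0]},
    {"claw":0.085,"delta_pos":[-0.25,-0.08,0.32],"twist":[0,0,0]}
  ]
}}

```text
t: 6.75
position: [485.5, -21.7, 293.6]
eef_rot: [[-0.0, -1.0, -0.005], [0.0, -0.005, 1.0], [-1.0, 0.0, 0.0]]
wrist_force: [1.1, -0.2, 0.2]
finger_gap: 58.1
```

{"method": "apply_moves", "body": {
  "plan": [
    {"claw":0.085,"delta_pos":[0,-0.01,0.12],"twist":[0,0,0]},
    {"claw":0.085,"delta_pos":[0,-0.01,0.12],"twist":[0,0,0]},
    {"claw":0.085,"delta_pos":[0,-0.01,0.12],"twist":[0,0,0]},
    {"claw":0.085,"delta_pos":[0,-0.01,0.12],"twist":[0,0,0]},
    {"claw":0.085,"delta_pos":[0,-0.01,0.12],"twist":[0,0,0]},
    {"claw":0.085,"delta_pos":[0,-0.01,0.12],"twist":[0,0,0]},
    {"claw":0.085,"delta_pos":[0,-0.01,0.12],"twist":[0,0,0]},
    {"claw":0.085,"delta_pos":[0,-0.01,0.12],"twist":[0,0,0]}
  ]
}}

```text
t: 7.55
position: [495.1, 95.9, 293.5]
eef_rot: [[0.0, -1.0, -0.004], [0.0, -0.004, 1.0], [-1.0, -0.0, 0.0]]
wrist_force: [-0.0, -0.3, -0.1]
finger_gap: 84.9
```

Run:
```python
from h import *
s=st();im=shot('wrist','w4')
np.save('w4.npy',np.array(viewer.camera_info('wrist'),dtype=object),allow_pickle=True)
for r in models.regions_of('scoop_grip','wrist'): print(r['score'],r['bbox'])
cv2.imwrite('pics/w4c.png',cv2.resize(im[0:260,140:420,::-1],None,fx=2.3,fy=2.3))
```

```text
t 7.5 [495.1  95.9 293.5] [-0.  -0.3 -0.1] 84.9
0.87 [194.7, 44.0, 119.4, 99.8]
0.68 [436.2, 248.8, 86.3, 82.6]
0.67 [383.6, 155.8, 54.7, 84.6]
```

View pics/w4c.png

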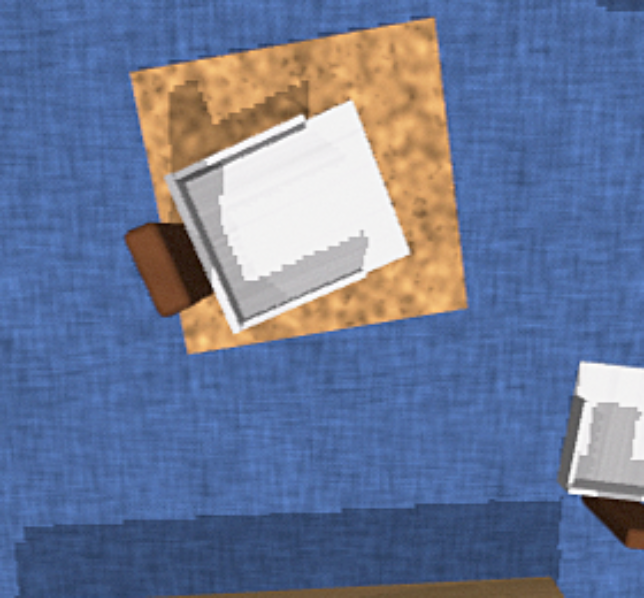

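Run:
```python
from h import *
i=np.load('w4.npy',allow_pickle=True).item()
g=lambda u,v,z: ray('',140+u/2.3,v/2.3,z,i)
h=g(158,270,105);l1=g(352,100,4);l2=g(410,253,4);m=(l1+l2)/2
print(h,l1,l2,np.linalg.norm(l1-l2),np.linalg.norm(h[:2]-m[:2]))
d=h-m;print('yaw handle-lip',np.degrees(np.arctan2(d[1],d[0])));e=l2-l1;print('yaw lip',np.degrees(np.arctan2(e[1],e[0]))-90)
c=np.array([g(u,v,3) for u,v in [(130,72),(435,18),(467,307),(188,353)]]);print(np.round(c),c.mean(0))
e=c[2]-c[1];f=c[0]-c[1];print([np.degrees(np.arctan2(*x[1::-1])) for x in (e,f)], np.linalg.norm(e),np.linalg.norm(f))
yaw=np.degrees(np.arctan2(d[1],d[0]))
P=m+np.array([np.cos(np.radians(yaw)),np.sin(np.radians(yaw)),0])*97;print('P',P)
mv([P[0],P[1],200],pose(yaw))
```

```text
[557.11169697  37.83091214 105.        ] [482.8170972  -33.90008528   4.        ] [453.80323127  33.73628378   4.        ] 73.59675832202949 96.55616809340204
yaw handle-lip 23.119512557484594
yaw lip 23.217803832370237
[[584. -45.   3.]
 [446. -68.   3.]
 [425.  59.   3.]
 [563.  82.   3.]] [504.41770511   7.07987123   3.        ]
[np.float64(99.4813882195295), np.float64(9.42809337302957)] 129.08519220530414 139.99384694959002
P [557.51988378  38.00518289   4.        ]
MOVE [ 0.0935 -0.062  -0.0585] [-2.285e+01  1.000e-02  1.000e-02] rows 2.5 2.7
```

{"method": "apply_moves", "body": {
  "plan": [
    {"claw":0.085,"delta_pos":[0.0935,-0.062,-0.058],"twist":[-22.85,0,0]},
    {"claw":0.085,"delta_pos":[0.0935,-0.062,-0.058],"twist":[-22.85,0,0]},
    {"claw":0.085,"delta_pos":[0.0935,-0.062,-0.058],"twist":[-22.85,0,0]},
    {"claw":0.085,"delta_pos":[0.0935,-0.062,-0.058],"twist":[-22.85,0,0]},
    {"claw":0.085,"delta_pos":[0.0935,-0.062,-0.058],"twist":[-22.85,0,0]},
    {"claw":0.085,"delta_pos":[0.0935,-0.062,-0.058],"twist":[-22.85,0,0]},
    {"claw":0.085,"delta_pos":[0.0935,-0.062,-0.058],"twist":[-22.85,0,0]},
    {"claw":0.085,"delta_pos":[0.0935,-0.062,-0.058],"twist":[-22.85,0,0]}
  ]
}}

```text
t: 8.45
position: [557.6, 39.8, 201.1]
eef_rot: [[0.002, -0.919, -0.394], [0.001, -0.394, 0.919], [-1.0, -0.002, -0.0]]
wrist_force: [0.3, 0.1, 0.1]
finger_gap: 85.2
```

Run:
```python
from h import *
st();im=shot('side','s3');mv([557.3,37.9,64],pose(23.1))
print(proj('side',[557,38,105]))
cv2.imwrite('pics/s3c.png',cv2.resize(im[130:270,240:400,::-1],None,fx=3,fy=3))
```

```text
t 8.4 [557.6  39.8 201.1] [0.3 0.1 0.1] 85.2
MOVE [ 0.1369  0.0012 -0.0015] [ 0.1 -0.   0.1] rows 2.7 0.0
[314.48108837 198.66258313]
```

View pics/s3c.png

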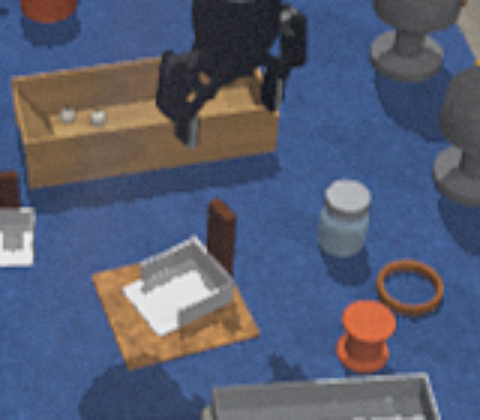

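The open fingers are above the brown handle, whose top is at crop (221,205), or side pixel (314,198). The projected position is the same, and this is the larger aluminium scoop on the mat. I'll go down and grip.

{"method": "apply_moves", "body": {
  "plan": [
    {"claw":0.085,"delta_pos":[0.05,0.001,-0.0015],"twist":[0,0,0]},
    {"claw":0.085,"delta_pos":[0.09,0.001,-0.0015],"twist":[0,0,0]},
    {"claw":0.085,"delta_pos":[0.12,0.001,-0.0015],"twist":[0,0,0]},
    {"claw":0.085,"delta_pos":[0.136,0.001,-0.0015],"twist":[0,0,0]},
    {"claw":0.085,"delta_pos":[0.136,0.001,-0.0015],"twist":[0,0,0]},
    {"claw":0.0,"delta_pos":[0.136,0.001,-0.0015],"twist":[0,0,0]},
    {"claw":0.0,"delta_pos":[0.136,0.001,-0.0015],"twist":[0,0,0]},
    {"claw":0.0,"delta_pos":[0.136,0.001,-0.0015],"twist":[0,0,0]}
  ],
  "grip_force": 80
}}

```text
t: 9.3
position: [558.0, 37.8, 65.3]
eef_rot: [[0.002, -0.919, -0.394], [0.001, -0.394, 0.919], [-1.0, -0.003, -0.0]]
wrist_force: [0.5, -0.2, 0.3]
finger_gap: 43.6
```

{"method": "apply_moves", "body": {
  "plan": [
    {"claw":0.0,"delta_pos":[0,0,0],"twist":[0,0,0]},
    {"claw":0.0,"delta_pos":[0,0,0],"twist":[0,0,0]},
    {"claw":0.0,"delta_pos":[0,0,0],"twist":[0,0,0]},
    {"claw":0.0,"delta_pos":[-0.01,0,0],"twist":[0,0,0]},
    {"claw":0.0,"delta_pos":[-0.05,0,0],"twist":[0,0,0]},
    {"claw":0.0,"delta_pos":[-0.1,0,0],"twist":[0,0,0]},
    {"claw":0.0,"delta_pos":[-0.15,0,0],"twist":[0,0,0]},
    {"claw":0.0,"delta_pos":[-0.17,0,0],"twist":[0,0,0]}
  ]
}}

```text
t: 10.1
position: [559.1, 37.6, 240.1]
eef_rot: [[0.008, -0.919, -0.394], [0.002, -0.394, 0.919], [-1.0, -0.008, -0.001]]
wrist_force: [0.6, 0.8, -2.2]
finger_gap: 13.0
```

{"method": "apply_moves", "body": {
  "plan": [
    {"claw":0.0,"delta_pos":[-0.1,-0.093,0.316],"twist":[19.6,0,0]},
    {"claw":0.0,"delta_pos":[-0.1,-0.093,0.316],"twist":[19.6,0,0]},
    {"claw":0.0,"delta_pos":[-0.1,-0.093,0.316],"twist":[19.6,0,0]},
    {"claw":0.0,"delta_pos":[-0.1,-0.093,0.316],"twist":[19.6,0,0]},
    {"claw":0.0,"delta_pos":[-0.1,-0.093,0.316],"twist":[19.6,0,0]},
    {"claw":0.0,"delta_pos":[-0.1,-0.093,0.316],"twist":[19.6,0,0]},
    {"claw":0.0,"delta_pos":[-0.1,-0.093,0.316],"twist":[19.6,0,0]},
    {"claw":0.0,"delta_pos":[-0.1,-0.093,0.316],"twist":[19.6,0,0]}
  ]
}}

```text
t: 10.9
position: [517.7, 369.6, 335.3]
eef_rot: [[0.002, -0.998, -0.066], [0.002, -0.066, 0.998], [-1.0, -0.002, 0.002]]
wrist_force: [-0.1, -0.1, -1.5]
finger_gap: 13.3
```

Run:
```python
from h import *
s=st();im=shot('wrist','w5')
np.save('w5.npy',np.array(viewer.camera_info('wrist'),dtype=object),allow_pickle=True)
for q,z in [('tray',40),('bead1_c',18)]:
  for r in models.regions_of(q,'wrist'):
    if r['score']>.2: print(q,round(r['score'],2),r['bbox'],np.round(cen(r)),np.round(ray('wrist',*cen(r),z)))
```

```text
t 10.9 [517.7 369.6 335.3] [-0.1 -0.1 -1.5] 13.3
tray 0.85 [149.6, 9.7, 290.3, 116.9] [290.  67.] [515. 258.  40.]
bead1_c 0.65 [355.1, 26.2, 19.6, 23.7] [363.  38.] [435. 219.  18.]
```

View pics/w5.png

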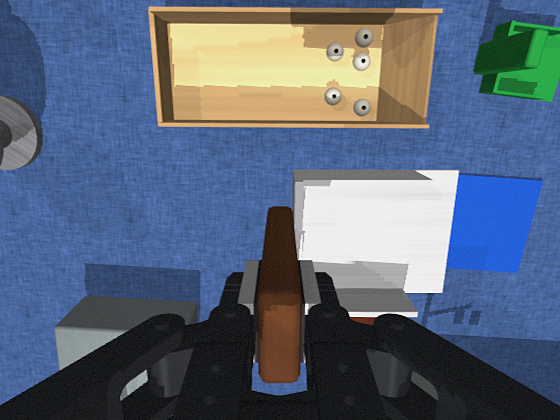

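Run:
```python
from h import *
i=np.load('w5.npy',allow_pickle=True).item()
for n,u,v,z in [('BR70',150,10,70),('FR70',442,10,70),('BL70',160,127,70),('FL70',428,125,70),('floor back',172,60,8),('floor front',379,60,8),('floor R mid',260,23,8)]: print(n,np.round(ray('',u,v,z,i),1))
T=np.radians(3.6);x=np.array([np.cos(T),np.sin(T)]);y=np.array([-x[1],x[0]])
o=np.array([521,264.]);
for u,v in [(335,50),(364,37),(361,61),(333,96),(362,107)]:
  p=ray('',u,v,18,i)[:2]; print(np.round(p),np.round([(p-o)@x,(p-o)@y]))
```

```text
BR70 [654.7 219.7  70. ]
FR70 [371.8 200.7  70. ]
BL70 [647.5 330.6  70. ]
FL70 [365.8 309.6  70. ]
floor back [650.8 259.    8. ]
floor front [411.5 242.9   8. ]
floor R mid [551.1 213.3   8. ]
[465. 237.] [-58. -24.]
[434. 221.] [-89. -37.]
[434. 246.] [-88. -12.]
[462. 286.] [-58.  26.]
[426. 296.] [-92.  38.]
```

w5 shows five beads at pixels (335,50), (364,37), (361,61), (333,96) and (362,107), all in the front half of the tray. The scoop is held straight. The first pass is on the right half, with the mouth slightly down.

```bash
cat >> h.py <<'E'
O=np.array([525,266.2,0]);YT=4.0
def lip(xt,yt,z,tilt,yaw=YT,o=O,yo=YT,go=True):
    L=o+Ro.from_euler('z',yo,degrees=True).apply([xt,yt,0])+[0,0,z]
    Rs=Ro.from_euler('z',yaw,degrees=True)*Ro.from_euler('y',-tilt,degrees=True)
    P=L+Rs.apply([97,0,61.5]);R=pose(yaw,tilt)
    if go: mv(P,R)
    return P,R
def lipnow(o=O,yo=YT):
    s=sense();B=pose(0,0);Rs=s['eef_rot']@B.T
    L=s['position']-Rs@np.array([97,0,61.5])
    d=Ro.from_euler('z',-yo,degrees=True).apply(L-o);print('lip tray',np.round(d,1),'F',np.round(s['wrist_force'],1),'eul',np.round(Ro.from_matrix(Rs).as_euler('ZYX',degrees=True),1),'t',round(s['t'],1),'gap',round(s['finger_gap'],1))
E
python3 - <<'E'
from h import *
lipnow();P,R=lip(-25,-13,90,2.5);P2,_=lip(-25,-13,9,2.5,go=False)
print(R.T@(P2-P))
E
```

```text
lip tray [-97.4  99.1 272.3] F [ 0.5 -0.5 -2.1] eul [ 3.6  0.  -0. ] t 11.1 gap 13.0
MOVE [ 0.1781 -0.0704 -0.1109] [-0.38 -0.04 -2.54] rows 4.4 0.3
[80.92290595  3.53317038  0.        ]
```

{"method": "apply_moves", "body": {
  "plan": [
    {"claw":0.0,"delta_pos":[0.1781,-0.0704,-0.1109],"twist":[-0.4,0,-2.54]},
    {"claw":0.0,"delta_pos":[0.1781,-0.0704,-0.1109],"twist":[-0.4,0,-2.54]},
    {"claw":0.0,"delta_pos":[0.1781,-0.0704,-0.1109],"twist":[-0.4,0,-2.54]},
    {"claw":0.0,"delta_pos":[0.1781,-0.0704,-0.1109],"twist":[-0.4,0,-2.54]},
    {"claw":0.0,"delta_pos":[0.1781,-0.0704,-0.1109],"twist":[-0.4,0,-2.54]},
    {"claw":0.0,"delta_pos":[0.1781,-0.0704,-0.1109],"twist":[-0.4,0,-2.54]},
    {"claw":0.0,"delta_pos":[0.1781,-0.0704,-0.1109],"twist":[-0.4,0,-2.54]},
    {"claw":0.0,"delta_pos":[0.1781,-0.0704,-0.1109],"twist":[-0.4,0,-2.54]}
  ]
}}

```text
t: 11.85
position: [596.0, 258.4, 157.5]
eef_rot: [[0.046, -0.997, -0.069], [0.004, -0.069, 0.998], [-0.999, -0.046, 0.001]]
wrist_force: [0.5, 0.3, -1.1]
finger_gap: 12.9
```

Run:
```python
from h import *
lipnow();shot('side','s4')
im=shot('top');cv2.imwrite('pics/t4.png',cv2.resize(np.vstack([im[150:250,180:320,::-1]]),None,fx=3,fy=3))
im=cv2.imread('pics/s4.png');cv2.imwrite('pics/s4c.png',cv2.resize(im[100:230,220:380],None,fx=4,fy=4))
lip(-25,-13,9,2.5)
```

```text
lip tray [-23.7 -12.6  91.6] F [ 0.5  0.3 -1.1] eul [ 4.  -2.7  0.1] t 11.8 gap 12.9
MOVE [ 0.0827  0.0047 -0.001 ] [0.01 0.08 0.16] rows 1.7 0.0
```

View pics/s4c.png

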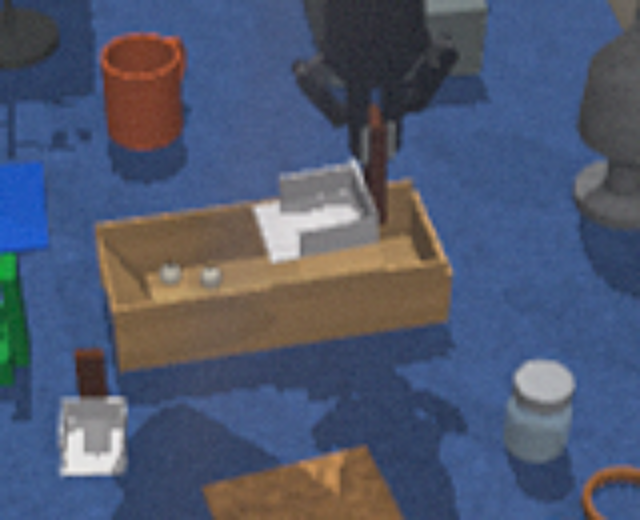

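{"method": "apply_moves", "body": {
  "plan": [
    {"claw":0.0,"delta_pos":[0.04,0.002,0],"twist":[0,0,0]},
    {"claw":0.0,"delta_pos":[0.07,0.003,-0.001],"twist":[0,0,0]},
    {"claw":0.0,"delta_pos":[0.076,0.0045,-0.001],"twist":[0,0,0]},
    {"claw":0.0,"delta_pos":[0.08,0.0045,-0.001],"twist":[0,0,0]},
    {"claw":0.0,"delta_pos":[0.082,0.0045,-0.001],"twist":[0,0,0]},
    {"claw":0.0,"delta_pos":[0.083,0.0045,-0.001],"twist":[0,0,0]},
    {"claw":0.0,"delta_pos":[0.083,0.0045,-0.001],"twist":[0,0,0]},
    {"claw":0.0,"delta_pos":[0.083,0.0045,-0.001],"twist":[0,0,0]}
  ]
}}

```text
t: 12.75
position: [595.2, 257.4, 73.7]
eef_rot: [[0.046, -0.997, -0.069], [0.004, -0.069, 0.998], [-0.999, -0.046, 0.001]]
wrist_force: [0.1, 0.2, 0.1]
finger_gap: 13.0
```

Run:
```python
from h import *
lipnow()
lip(-105,-13,8,2.5)
```

```text
lip tray [-24.6 -13.6   7.8] F [0.1 0.2 0.1] eul [ 4.  -2.6  0. ] t 12.8 gap 13.0
MOVE [-0.0036  0.0802  0.0006] [-0.02  0.04  0.12] rows 1.6 0.0
```

{"method": "apply_moves", "body": {
  "plan": [
    {"claw":0.0,"delta_pos":[0,0.01,0],"twist":[0,0,0]},
    {"claw":0.0,"delta_pos":[-0.0003,0.02,0],"twist":[0,0,0]},
    {"claw":0.0,"delta_pos":[-0.0008,0.03,0],"twist":[0,0,0]},
    {"claw":0.0,"delta_pos":[-0.0013,0.04,0],"twist":[0,0,0]},
    {"claw":0.0,"delta_pos":[-0.0018,0.05,0],"twist":[0,0,0]},
    {"claw":0.0,"delta_pos":[-0.0022,0.06,0],"twist":[0,0,0]},
    {"claw":0.0,"delta_pos":[-0.0026,0.07,0],"twist":[0,0,0]},
    {"claw":0.0,"delta_pos":[-0.003,0.08,0],"twist":[0,0,0]}
  ]
}}

```text
t: 13.55
position: [515.3, 252.4, 73.6]
eef_rot: [[0.047, -0.996, -0.07], [0.005, -0.07, 0.998], [-0.999, -0.048, 0.002]]
wrist_force: [4.5, 0.3, 6.3]
finger_gap: 12.7
```

Run:
```python
from h import *
lipnow();im=shot('side')
cv2.imwrite('pics/s5c.png',cv2.resize(im[120:220,220:340,::-1],None,fx=5,fy=5))
```

```text
lip tray [-104.6  -13.     7.6] F [4.5 0.3 6.3] eul [ 4.  -2.7  0.1] t 13.6 gap 12.7
```

View pics/s5c.png

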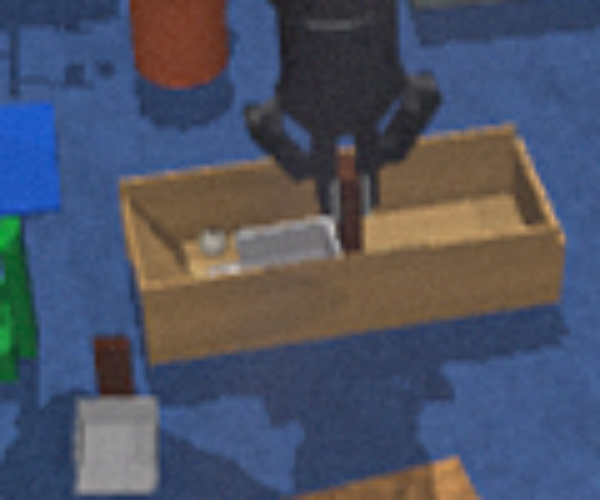

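{"method": "apply_moves", "body": {
  "plan": [
    {"claw":0.0,"delta_pos":[-0.0001,0.002,0],"twist":[0,0,0]},
    {"claw":0.0,"delta_pos":[-0.0002,0.004,0],"twist":[0,0,0]},
    {"claw":0.0,"delta_pos":[-0.0003,0.006,0],"twist":[0,0,0]},
    {"claw":0.0,"delta_pos":[-0.0004,0.008,0],"twist":[0,0,0]},
    {"claw":0.0,"delta_pos":[-0.0005,0.01,0],"twist":[0,0,0]},
    {"claw":0.0,"delta_pos":[-0.0006,0.012,0],"twist":[0,0,0]},
    {"claw":0.0,"delta_pos":[-0.0007,0.014,0],"twist":[0,0,0]},
    {"claw":0.0,"delta_pos":[-0.0007,0.014,0],"twist":[0,0,0]}
  ]
}}

```text
t: 14.4
position: [502.4, 251.7, 74.0]
eef_rot: [[0.049, -0.996, -0.071], [0.005, -0.071, 0.997], [-0.999, -0.049, 0.002]]
wrist_force: [8.1, -0.1, 5.4]
finger_gap: 13.0
```

Run:
```python
from h import *
lipnow()
```

```text
lip tray [-117.5  -12.9    7.9] F [ 8.1 -0.1  5.4] eul [ 4.1 -2.8  0.1] t 14.4 gap 13.0
```

{"method": "apply_moves", "body": {
  "plan": [
    {"claw":0.0,"delta_pos":[-0.0002,0.001,0],"twist":[0,0,0]},
    {"claw":0.0,"delta_pos":[-0.0004,0.002,0],"twist":[0,0,0]},
    {"claw":0.0,"delta_pos":[-0.0005,0.003,0],"twist":[0,0,0]},
    {"claw":0.0,"delta_pos":[-0.0006,0.004,0],"twist":[0,0,0]},
    {"claw":0.0,"delta_pos":[-0.0006,0.004,0],"twist":[0,0,0]},
    {"claw":0.0,"delta_pos":[-0.0006,0.004,0],"twist":[0,0,0]},
    {"claw":0.0,"delta_pos":[-0.0006,0.004,0],"twist":[0,0,0]},
    {"claw":0.0,"delta_pos":[-0.0006,0.004,0],"twist":[0,0,0]}
  ]
}}

```text
t: 15.2
position: [501.0, 252.1, 75.3]
eef_rot: [[0.053, -0.996, -0.072], [0.007, -0.072, 0.997], [-0.999, -0.053, 0.003]]
wrist_force: [17.1, -3.5, 2.9]
finger_gap: 12.9
```

Run:
```python
from h import *
lipnow();im=shot('side')
cv2.imwrite('pics/s6c.png',cv2.resize(im[120:220,220:340,::-1],None,fx=5,fy=5))
for x,z,t in [(-121,11,-6),(-121,14,-16),(-112,60,-20),(-100,100,-20),(-60,160,-20)]:lip(x,-13,z,t)
```

```text
lip tray [-118.6  -12.3    8.8] F [17.1 -3.5  2.9] eul [ 4.1 -3.   0.2] t 15.2 gap 12.9
MOVE [ 0.0136 -0.0061 -0.0007] [0.12 0.18 9.03] rows 0.3 1.1
MOVE [ 0.0296 -0.0126 -0.0008] [ 0.14  0.17 19.03] rows 0.6 2.2
MOVE [-0.008  -0.0256 -0.0007] [ 0.15  0.17 23.03] rows 0.5 2.7
MOVE [-0.0473 -0.0397 -0.0006] [ 0.15  0.17 23.03] rows 1.2 2.7
MOVE [-0.1051 -0.0828 -0.0004] [ 0.15  0.17 23.03] rows 2.7 2.7
```

View pics/s6c.png

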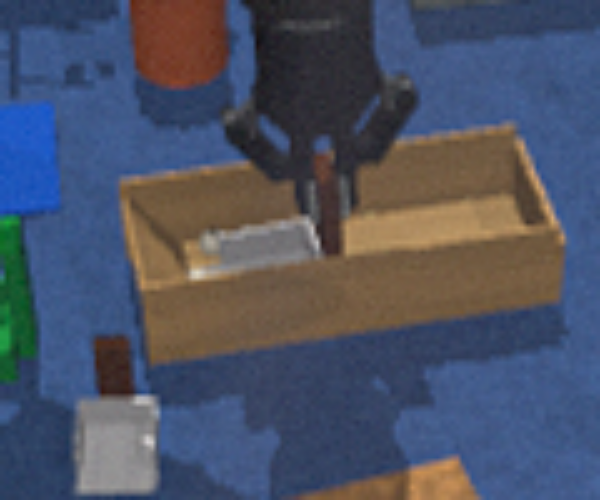

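The lip stopped on the foot of the front wall (17 N). The beads on the right are over the floor of the scoop, and one bead on the left is outside at (208,242) in the crop. Next I tilt the mouth up and lift.

Run:
```python
from h import *
for x,z,t in [(-118,9.5,0),(-119,15,-3),(-120,20,-6),(-121,28,-10),(-122,37,-15),(-122,46,-20),(-118,70,-22),(-110,100,-22)]:lip(x,-12.5,z,t)
```

```text
MOVE [ 0.0045 -0.0037 -0.0002] [0.11 0.19 3.03] rows 0.1 0.4
MOVE [ 0.0043 -0.0058 -0.0002] [0.12 0.19 6.03] rows 0.1 0.7
MOVE [ 0.0047 -0.0076 -0.0002] [0.12 0.18 9.03] rows 0.2 1.1
MOVE [ 0.0041 -0.01   -0.0002] [ 0.13  0.18 13.03] rows 0.2 1.5
MOVE [ 0.0047 -0.0123 -0.0002] [ 0.14  0.17 18.03] rows 0.3 2.1
MOVE [ 0.0055 -0.0149 -0.0002] [ 0.15  0.17 23.03] rows 0.3 2.7
MOVE [-0.0143 -0.0207 -0.0001] [ 0.15  0.17 25.03] rows 0.5 2.9
MOVE [-0.0438 -0.0303 -0.0001] [ 0.15  0.17 25.03] rows 1.1 2.9
```

{"method": "apply_moves", "body": {
  "plan": [
    {"claw":0.0,"delta_pos":[0.0035,-0.003,0],"twist":[0,0,3]},
    {"claw":0.0,"delta_pos":[0.0035,-0.0055,0],"twist":[0,0,6]},
    {"claw":0.0,"delta_pos":[0.004,-0.0075,0],"twist":[0,0,9]},
    {"claw":0.0,"delta_pos":[0.004,-0.01,0],"twist":[0,0,13]},
    {"claw":0.0,"delta_pos":[0.0045,-0.0125,0],"twist":[0,0,18]},
    {"claw":0.0,"delta_pos":[0.005,-0.015,0],"twist":[0,0,23]},
    {"claw":0.0,"delta_pos":[-0.0143,-0.0207,0],"twist":[0,0,25]},
    {"claw":0.0,"delta_pos":[-0.0438,-0.0303,0],"twist":[0,0,25]}
  ]
}}

```text
t: 16.05
position: [522.8, 251.9, 114.5]
eef_rot: [[-0.389, -0.919, -0.067], [-0.028, -0.061, 0.998], [-0.921, 0.39, -0.002]]
wrist_force: [-0.6, 0.7, -3.4]
finger_gap: 13.4
```

Run:
```python
from h import *
lipnow();lip(-60,-12,200,-22)
P,_=lip(-60,-12,200,-22,go=False)
a=shot('top');b=shot('side')
cv2.imwrite('pics/x7.png',np.hstack([cv2.resize(a[150:250,190:270,::-1],(400,500)),cv2.resize(b[110:210,220:300,::-1],(400,500))]))
```

```text
lip tray [-116.5  -13.9   95.7] F [-0.6  0.7 -3.4] eul [ 3.8 23.  -0.1] t 16.1 gap 13.4
MOVE [-0.1197 -0.0102  0.002 ] [-0.18 -0.07 -0.97] rows 2.4 0.1
```

View pics/x7.png

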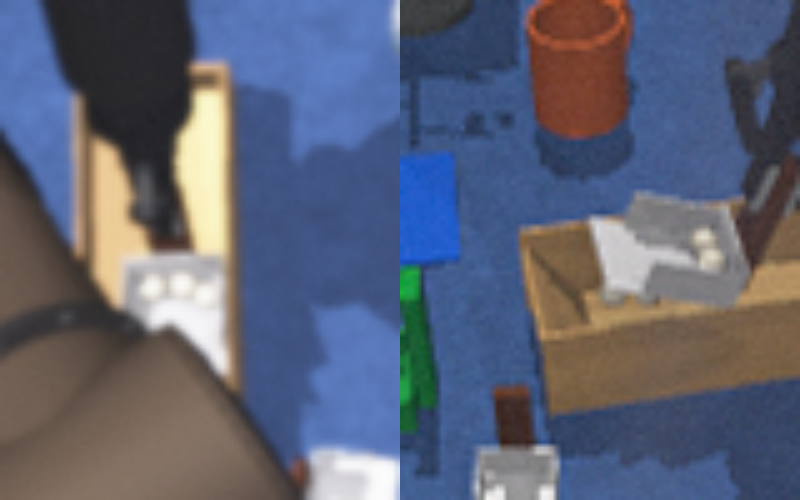

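Viewed so far: 12. The scoop holds three beads (left half, around (180,287)), and two remain in the tray. I'll carry and pour these with the scoop turned 90° so the mouth points to −y.

```bash
cat >> h.py <<'E'
PAN=np.array([590,-280,0.])
def beads(cam,z):
    shot(cam)
    for r in models.regions_of('bead1_c',cam):
        if r['score']>.15: print(cam,'bead',round(r['score'],2),np.round(cen(r)),np.round(ray(cam,*cen(r),z)))
E
python3 - <<'E'
from h import *
print(ray('top',369,181,100),ray('side',*[354,292],100))
beads('side',18)
s=sense()
P1,R1=lip(-100,-12,200,-20)
Q=Ro.from_matrix
seq=[(P1,R1),(np.array([560,60,290.]),pose(47,-22)),lip(0,25,185,-22,yaw=90,o=PAN,yo=0,go=False)]
p,R=s['position'],s['eef_rot']
for P,R2 in seq:
    d=R.T@(P-p);w=Q(R.T@R2).as_rotvec(degrees=True);print(np.round(P),np.round(d/1000,4),np.round(w,2),np.linalg.norm(d)/50,np.linalg.norm(w)/8.59);p,R=P,R2
E
```

```text
[ 578.8992667  -277.60665069  100.        ] [ 590.73954705 -284.78426269  100.        ]
MOVE [-0.1043  0.028   0.0018] [-0.04  0.02 -2.51] rows 2.2 0.3
[538. 255. 225.] [-0.1043  0.028   0.0018] [-0.04  0.02 -2.51] 2.159333015987831 0.2918643486658289
[560.  60. 290.] [-0.0643  0.0145 -0.1961] [-40.15  15.41   1.91] 4.1383776360698485 5.0109761253915135
[ 590. -142.  206.] [ 0.1259  0.0864 -0.1597] [-39.87  16.11   0.  ] 4.419188568580264 5.005820721769499
```

{"method": "apply_moves", "body": {
  "plan": [
    {"claw":0.0,"delta_pos":[-0.02,0.005,0],"twist":[0,0,0]},
    {"claw":0.0,"delta_pos":[-0.045,0.012,0.001],"twist":[0,0,-1]},
    {"claw":0.0,"delta_pos":[-0.075,0.02,0.0015],"twist":[0,0,-2]},
    {"claw":0.0,"delta_pos":[-0.095,0.026,0.002],"twist":[0,0,-2.5]},
    {"claw":0.0,"delta_pos":[-0.1043,0.028,0.002],"twist":[0,0,-2.5]},
    {"claw":0.0,"delta_pos":[-0.1043,0.028,0.002],"twist":[0,0,-2.5]},
    {"claw":0.0,"delta_pos":[-0.1043,0.028,0.002],"twist":[0,0,-2.5]},
    {"claw":0.0,"delta_pos":[-0.1043,0.028,0.002],"twist":[0,0,-2.5]}
  ]
}}

```text
t: 17.05
position: [538.0, 254.9, 222.9]
eef_rot: [[-0.343, -0.937, -0.069], [-0.025, -0.064, 0.998], [-0.939, 0.344, -0.001]]
wrist_force: [0.2, -0.4, -2.3]
finger_gap: 13.4
```

{"method": "apply_moves", "body": {
  "plan": [
    {"claw":0.0,"delta_pos":[-0.006,0.001,-0.018],"twist":[-4,1.5,0.2]},
    {"claw":0.0,"delta_pos":[-0.015,0.003,-0.045],"twist":[-9,3.5,0.4]},
    {"claw":0.0,"delta_pos":[-0.025,0.006,-0.077],"twist":[-16,6,0.8]},
    {"claw":0.0,"delta_pos":[-0.036,0.008,-0.11],"twist":[-23,8.8,1.1]},
    {"claw":0.0,"delta_pos":[-0.047,0.011,-0.145],"twist":[-30,11.4,1.4]},
    {"claw":0.0,"delta_pos":[-0.056,0.013,-0.172],"twist":[-35,13.5,1.7]},
    {"claw":0.0,"delta_pos":[-0.0643,0.0145,-0.1961],"twist":[-40.1,15.4,1.9]},
    {"claw":0.0,"delta_pos":[-0.0643,0.0145,-0.1961],"twist":[-40.1,15.4,1.9]}
  ]
}}

```text
t: 17.85
position: [560.5, 58.3, 290.3]
eef_rot: [[-0.255, -0.632, -0.731], [-0.275, -0.678, 0.682], [-0.927, 0.375, -0.001]]
wrist_force: [-0.8, 1.5, -2.1]
finger_gap: 13.3
```

Run:
```python
from h import *
lipnow(PAN,0);lip(0,25,185,-22,yaw=90,o=PAN,yo=0)
```

```text
lip tray [-106.6  255.6  269.7] F [-0.8  1.5 -2.1] eul [47. 22. -0.] t 17.9 gap 13.3
MOVE [ 0.1259  0.0853 -0.1581] [-39.87  16.09  -0.04] rows 4.4 5.0
```

{"method": "apply_moves", "body": {
  "plan": [
    {"claw":0.0,"delta_pos":[0.011,0.007,-0.013],"twist":[-3.5,1.4,0]},
    {"claw":0.0,"delta_pos":[0.028,0.019,-0.035],"twist":[-9,3.6,0]},
    {"claw":0.0,"delta_pos":[0.05,0.034,-0.063],"twist":[-16,6.5,0]},
    {"claw":0.0,"delta_pos":[0.075,0.051,-0.094],"twist":[-23.5,9.5,0]},
    {"claw":0.0,"delta_pos":[0.098,0.066,-0.123],"twist":[-31,12.5,0]},
    {"claw":0.0,"delta_pos":[0.115,0.078,-0.145],"twist":[-36.5,14.7,0]},
    {"claw":0.0,"delta_pos":[0.1259,0.0853,-0.1581],"twist":[-39.9,16.1,0]},
    {"claw":0.0,"delta_pos":[0.1259,0.0853,-0.1581],"twist":[-39.9,16.1,0]}
  ]
}}

```text
t: 18.65
position: [587.7, -141.8, 203.0]
eef_rot: [[-0.005, -0.001, -1.0], [-0.375, -0.927, 0.003], [-0.927, 0.375, 0.004]]
wrist_force: [0.2, 0.7, -1.4]
finger_gap: 13.1
```

Run:
```python
from h import *
lipnow(PAN,0)
for y,z,t in [(25,160,-8),(25,140,4),(25,125,12),(25,115,20),(25,107,28),(25,102,36)]: lip(0,y,z,t,yaw=90,o=PAN,yo=0)
a=shot('side');b=shot('top')
cv2.imwrite('pics/x8.png',np.hstack([cv2.resize(b[130:250,290:410,::-1],(400,400)),cv2.resize(a[180:360,250:410,::-1],(400,450))[:400]]))
```

```text
lip tray [ -2.7  25.2 182.4] F [ 0.2  0.7 -1.4] eul [89.9 22.   0.2] t 18.6 gap 13.1
MOVE [-0.0008  0.0096 -0.0023] [ -0.12   0.26 -14.01] rows 0.2 1.6
MOVE [ 0.0031  0.0211 -0.0023] [ -0.14   0.24 -26.01] rows 0.4 3.0
MOVE [ 0.0095  0.0297 -0.0024] [ -0.16   0.23 -34.01] rows 0.6 4.0
MOVE [ 0.0134  0.0411 -0.0024] [ -0.18   0.22 -42.01] rows 0.9 4.9
MOVE [ 0.0176  0.0538 -0.0025] [ -0.2    0.21 -50.01] rows 1.1 5.8
MOVE [ 0.0212  0.0679 -0.0025] [ -0.21   0.2  -58.01] rows 1.4 6.8
```

View pics/x8.png

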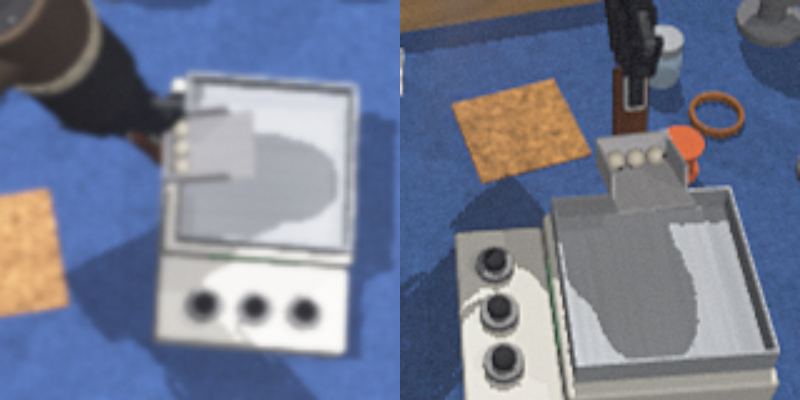

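x8 shows the three beads at the back of the scoop, with the lip over the pan. Now I pour slowly.

{"method": "apply_moves", "body": {
  "plan": [
    {"claw":0.0,"delta_pos":[0,0.005,-0.001],"twist":[0,0,-7]},
    {"claw":0.0,"delta_pos":[-0.0008,0.0096,-0.002],"twist":[0,0,-14]},
    {"claw":0.0,"delta_pos":[0.001,0.0155,-0.002],"twist":[0,0,-20]},
    {"claw":0.0,"delta_pos":[0.0031,0.0211,-0.002],"twist":[0,0,-26]},
    {"claw":0.0,"delta_pos":[0.0065,0.0255,-0.002],"twist":[0,0,-30]},
    {"claw":0.0,"delta_pos":[0.0095,0.0297,-0.002],"twist":[0,0,-34]},
    {"claw":0.0,"delta_pos":[0.0115,0.0355,-0.002],"twist":[0,0,-38]},
    {"claw":0.0,"delta_pos":[0.0134,0.0411,-0.002],"twist":[0,0,-42]}
  ]
}}

```text
t: 19.55
position: [593.2, -182.1, 208.8]
eef_rot: [[0.0, -0.0, -1.0], [0.345, -0.938, 0.0], [-0.938, -0.345, -0.0]]
wrist_force: [1.2, -0.2, -2.0]
finger_gap: 13.2
```

{"method": "apply_moves", "body": {
  "plan": [
    {"claw":0.0,"delta_pos":[0,0,0],"twist":[0,0,0]},
    {"claw":0.0,"delta_pos":[0,0,0],"twist":[0,0,0]},
    {"claw":0.0,"delta_pos":[0,0,0],"twist":[0,0,-4]},
    {"claw":0.0,"delta_pos":[0,0.004,0],"twist":[0,0,-8]},
    {"claw":0.0,"delta_pos":[0,0.008,0],"twist":[0,0,-12]},
    {"claw":0.0,"delta_pos":[0,0.01,0],"twist":[0,0,-16]},
    {"claw":0.0,"delta_pos":[0,0.01,0],"twist":[0,0,-16]},
    {"claw":0.0,"delta_pos":[0,0.01,0],"twist":[0,0,-16]}
  ]
}}

```text
t: 20.35
position: [592.4, -192.1, 204.8]
eef_rot: [[-0.0, -0.001, -1.0], [0.586, -0.81, 0.001], [-0.81, -0.586, 0.0]]
wrist_force: [0.4, 0.3, -0.9]
finger_gap: 13.1
```

Run:
```python
from h import *
lipnow(PAN,0);beads('side',95);beads('top',95)
# retreat: up+ to (560,60,290) yaw47 level
P,R=lip(0,40,190,0,yaw=90,o=PAN,yo=0)
P2,R2=np.array([540,150,300.]),pose(30,0)
d=R.T@(P2-P);w=Ro.from_matrix(R.T@R2).as_rotvec(degrees=True);print(np.round(d/1000,4),np.round(w,2))
```

```text
lip tray [ 2.4 45.4 98.1] F [ 0.4  0.3 -0.9] eul [ 89.9 -35.9   0. ] t 20.4 gap 13.1
MOVE [-0.0085 -0.0659  0.0023] [ 0.08 -0.07 35.91] rows 1.3 4.2
[-0.0485 -0.293   0.05  ] [60.  0.  0.]
```

{"method": "apply_moves", "body": {
  "plan": [
    {"claw":0.0,"delta_pos":[-0.02,-0.012,0],"twist":[0,0,0]},
    {"claw":0.0,"delta_pos":[-0.02,-0.03,0],"twist":[0,0,8]},
    {"claw":0.0,"delta_pos":[-0.015,-0.045,0],"twist":[0,0,16]},
    {"claw":0.0,"delta_pos":[-0.0085,-0.0659,0],"twist":[0,0,24]},
    {"claw":0.0,"delta_pos":[-0.0085,-0.0659,0],"twist":[0,0,32]},
    {"claw":0.0,"delta_pos":[-0.0085,-0.0659,0],"twist":[0,0,36]},
    {"claw":0.0,"delta_pos":[-0.0085,-0.0659,0],"twist":[0,0,36]},
    {"claw":0.0,"delta_pos":[-0.0085,-0.0659,0],"twist":[0,0,36]}
  ]
}}

```text
t: 21.35
position: [592.0, -142.7, 251.3]
eef_rot: [[0.001, 0.002, -1.0], [0.001, -1.0, -0.002], [-1.0, -0.001, -0.001]]
wrist_force: [-0.1, 1.0, -2.0]
finger_gap: 13.0
```

{"method": "apply_moves", "body": {
  "plan": [
    {"claw":0.0,"delta_pos":[-0.0485,-0.293,0.05],"twist":[60,0,0]},
    {"claw":0.0,"delta_pos":[-0.0485,-0.293,0.05],"twist":[60,0,0]},
    {"claw":0.0,"delta_pos":[-0.0485,-0.293,0.05],"twist":[60,0,0]},
    {"claw":0.0,"delta_pos":[-0.0485,-0.293,0.05],"twist":[60,0,0]},
    {"claw":0.0,"delta_pos":[-0.0485,-0.293,0.05],"twist":[60,0,0]},
    {"claw":0.0,"delta_pos":[-0.0485,-0.293,0.05],"twist":[60,0,0]},
    {"claw":0.0,"delta_pos":[-0.0485,-0.293,0.05],"twist":[60,0,0]},
    {"claw":0.0,"delta_pos":[-0.0485,-0.293,0.05],"twist":[60,0,0]}
  ]
}}

```text
t: 22.15
position: [542.7, 151.3, 300.0]
eef_rot: [[0.001, -0.869, -0.496], [0.003, -0.496, 0.869], [-1.0, -0.002, 0.002]]
wrist_force: [-0.2, -0.2, -1.5]
finger_gap: 13.0
```

Run:
```python
from h import *
st();mv([518,368,335],pose(4,0))
```

```text
t 22.1 [542.7 151.3 300. ] [-0.2 -0.2 -1.5] 13.0
MOVE [-0.0345 -0.0861  0.2005] [25.71  0.13  0.11] rows 4.4 3.0
```

{"method": "apply_moves", "body": {
  "plan": [
    {"claw":0.0,"delta_pos":[-0.0345,-0.086,0.2],"twist":[25.7,0,0]},
    {"claw":0.0,"delta_pos":[-0.0345,-0.086,0.2],"twist":[25.7,0,0]},
    {"claw":0.0,"delta_pos":[-0.0345,-0.086,0.2],"twist":[25.7,0,0]},
    {"claw":0.0,"delta_pos":[-0.0345,-0.086,0.2],"twist":[25.7,0,0]},
    {"claw":0.0,"delta_pos":[-0.0345,-0.086,0.2],"twist":[25.7,0,0]},
    {"claw":0.0,"delta_pos":[-0.0345,-0.086,0.2],"twist":[25.7,0,0]},
    {"claw":0.0,"delta_pos":[-0.0345,-0.086,0.2],"twist":[25.7,0,0]},
    {"claw":0.0,"delta_pos":[-0.0345,-0.086,0.2],"twist":[25.7,0,0]}
  ]
}}

```text
t: 22.95
position: [517.6, 363.9, 333.5]
eef_rot: [[-0.0, -0.997, -0.073], [0.0, -0.073, 0.997], [-1.0, 0.0, 0.0]]
wrist_force: [0.3, -0.5, -2.4]
finger_gap: 13.0
```

Run:
```python
from h import *
lipnow();w=shot('wrist','w9')
np.save('w9.npy',np.array(viewer.camera_info('wrist'),dtype=object),allow_pickle=True)
a=shot('side')
cv2.imwrite('pics/x9.png',np.hstack([cv2.resize(w[0:200,140:460,::-1],(480,300)),cv2.resize(a[250:350,300:400,::-1],(300,300))]))
```

```text
lip tray [-97.6  97.7 272. ] F [ 0.3 -0.5 -2.4] eul [4.2 0.  0. ] t 22.9 gap 13.0
```

View pics/x9.png

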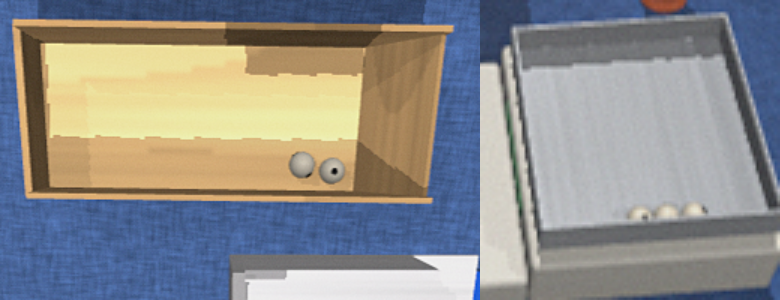

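x9: three beads lie in the pan along its far wall, and two are left in the tray at wrist pixels (341,110) and (361,114). The second pass is on the left side. (Viewed: 14.)

Run:
```python
from h import *
i=np.load('w9.npy',allow_pickle=True).item()
for u,v in [(341.3,110),(361.3,114)]: print(np.round(Ro.from_euler('z',-4,degrees=True).apply(ray('',u,v,18,i)-O),1))
p,R=sense()['position'],sense()['eef_rot']
for P,R2 in [lip(-20,13,90,2.5,go=False),lip(-20,13,8,2.5,go=False),lip(-100,13,8,2.5,go=False)]:
    d=R.T@(P-p);w=Ro.from_matrix(R.T@R2).as_rotvec(degrees=True);print(np.round(d/1000,4),np.round(w,2));p,R=P,R2
```

```text
[-71.9  36.1  18. ]
[-95.6  40.5  18. ]
[ 0.1781 -0.0746 -0.0851] [ 0.16  0.02 -2.48]
[0.0819 0.0036 0.    ] [0. 0. 0.]
[-0.0035  0.0799  0.    ] [0. 0. 0.]
```

{"method": "apply_moves", "body": {
  "plan": [
    {"claw":0.0,"delta_pos":[0.1781,-0.0746,-0.0851],"twist":[0,0,-2.5]},
    {"claw":0.0,"delta_pos":[0.1781,-0.0746,-0.0851],"twist":[0,0,-2.5]},
    {"claw":0.0,"delta_pos":[0.1781,-0.0746,-0.0851],"twist":[0,0,-2.5]},
    {"claw":0.0,"delta_pos":[0.1781,-0.0746,-0.0851],"twist":[0,0,-2.5]},
    {"claw":0.0,"delta_pos":[0.1781,-0.0746,-0.0851],"twist":[0,0,-2.5]},
    {"claw":0.0,"delta_pos":[0.1781,-0.0746,-0.0851],"twist":[0,0,-2.5]},
    {"claw":0.0,"delta_pos":[0.1781,-0.0746,-0.0851],"twist":[0,0,-2.5]},
    {"claw":0.0,"delta_pos":[0.1781,-0.0746,-0.0851],"twist":[0,0,-2.5]}
  ]
}}

```text
t: 23.85
position: [598.5, 287.0, 158.1]
eef_rot: [[0.047, -0.996, -0.075], [0.006, -0.075, 0.997], [-0.999, -0.047, 0.002]]
wrist_force: [-0.5, 0.9, -1.6]
finger_gap: 12.7
```

Run:
```python
from h import *
lipnow();lip(-20,13,8,2.5)
```

```text
lip tray [-19.2  15.2  92.1] F [-0.5  0.9 -1.6] eul [ 4.3 -2.7  0.1] t 23.9 gap 12.7
MOVE [ 0.0843  0.0045 -0.0027] [0.3  0.13 0.22] rows 1.7 0.0
```

{"method": "apply_moves", "body": {
  "plan": [
    {"claw":0.0,"delta_pos":[0.04,0.002,-0.002],"twist":[0.3,0,0]},
    {"claw":0.0,"delta_pos":[0.07,0.0035,-0.0025],"twist":[0.3,0,0]},
    {"claw":0.0,"delta_pos":[0.077,0.0045,-0.0025],"twist":[0.3,0,0]},
    {"claw":0.0,"delta_pos":[0.081,0.0045,-0.0025],"twist":[0.3,0,0]},
    {"claw":0.0,"delta_pos":[0.083,0.0045,-0.0025],"twist":[0.3,0,0]},
    {"claw":0.0,"delta_pos":[0.084,0.0045,-0.0025],"twist":[0.3,0,0]},
    {"claw":0.0,"delta_pos":[0.084,0.0045,-0.0025],"twist":[0.3,0,0]},
    {"claw":0.0,"delta_pos":[0.084,0.0045,-0.0025],"twist":[0.3,0,0]}
  ]
}}

```text
t: 24.65
position: [598.4, 284.2, 73.5]
eef_rot: [[0.047, -0.996, -0.069], [0.005, -0.069, 0.998], [-0.999, -0.047, 0.002]]
wrist_force: [1.1, 1.3, 5.7]
finger_gap: 13.6
```

Run:
```python
from h import *
lipnow();lip(-104,13,8,2.5)
```

```text
lip tray [-19.5  13.    7.4] F [1.1 1.3 5.7] eul [ 4.  -2.7  0.1] t 24.6 gap 13.6
MOVE [-0.0042  0.0842  0.0002] [-0.02  0.12  0.21] rows 1.7 0.0
```

{"method": "apply_moves", "body": {
  "plan": [
    {"claw":0.0,"delta_pos":[-0.0004,0.01,0],"twist":[0,0,0]},
    {"claw":0.0,"delta_pos":[-0.0009,0.02,0],"twist":[0,0,0]},
    {"claw":0.0,"delta_pos":[-0.0014,0.03,0],"twist":[0,0,0]},
    {"claw":0.0,"delta_pos":[-0.0019,0.04,0],"twist":[0,0,0]},
    {"claw":0.0,"delta_pos":[-0.0024,0.05,0],"twist":[0,0,0]},
    {"claw":0.0,"delta_pos":[-0.0029,0.06,0],"twist":[0,0,0]},
    {"claw":0.0,"delta_pos":[-0.0035,0.072,0],"twist":[0,0,0]},
    {"claw":0.0,"delta_pos":[-0.0041,0.084,0],"twist":[0,0,0]}
  ]
}}

```text
t: 25.45
position: [514.8, 278.5, 73.7]
eef_rot: [[0.048, -0.996, -0.07], [0.006, -0.07, 0.998], [-0.999, -0.048, 0.002]]
wrist_force: [2.7, 0.2, 4.7]
finger_gap: 13.6
```

{"method": "apply_moves", "body": {
  "plan": [
    {"claw":0.0,"delta_pos":[-0.0001,0.002,0],"twist":[0,0,0]},
    {"claw":0.0,"delta_pos":[-0.0002,0.004,0],"twist":[0,0,0]},
    {"claw":0.0,"delta_pos":[-0.0003,0.006,0],"twist":[0,0,0]},
    {"claw":0.0,"delta_pos":[-0.0004,0.008,0],"twist":[0,0,0]},
    {"claw":0.0,"delta_pos":[-0.0005,0.01,0],"twist":[0,0,0]},
    {"claw":0.0,"delta_pos":[-0.0006,0.012,0],"twist":[0,0,0]},
    {"claw":0.0,"delta_pos":[-0.0007,0.014,0],"twist":[0,0,0]},
    {"claw":0.0,"delta_pos":[-0.0008,0.0165,0],"twist":[0,0,0]}
  ]
}}

```text
t: 26.25
position: [500.4, 278.2, 74.4]
eef_rot: [[0.05, -0.996, -0.071], [0.007, -0.071, 0.997], [-0.999, -0.051, 0.003]]
wrist_force: [14.7, -3.0, 8.0]
finger_gap: 13.2
```

Run:
```python
from h import *
lipnow()
for x,z,t in [(-118,9.5,0),(-119,15,-3),(-120,20,-6),(-121,28,-10),(-122,37,-15),(-122,46,-20),(-118,70,-22),(-110,100,-22)]:lip(x,13,z,t)
```

```text
lip tray [-117.5   13.8    8.1] F [14.7 -3.   8. ] eul [ 4.1 -2.9  0.2] t 26.2 gap 13.2
MOVE [ 0.0035 -0.0025 -0.0007] [0.06 0.19 2.91] rows 0.1 0.3
MOVE [ 0.0033 -0.0046 -0.0007] [0.06 0.19 5.91] rows 0.1 0.7
MOVE [ 0.0037 -0.0064 -0.0007] [0.07 0.18 8.91] rows 0.1 1.0
MOVE [ 0.0031 -0.0088 -0.0007] [ 0.07  0.18 12.91] rows 0.2 1.5
MOVE [ 0.0037 -0.0111 -0.0007] [ 0.08  0.18 17.91] rows 0.2 2.1
MOVE [ 0.0045 -0.0137 -0.0007] [ 0.09  0.18 22.91] rows 0.3 2.7
MOVE [-0.0153 -0.0195 -0.0007] [ 0.09  0.17 24.91] rows 0.5 2.9
MOVE [-0.0449 -0.029  -0.0006] [ 0.09  0.17 24.91] rows 1.1 2.9
```

{"method": "apply_moves", "body": {
  "plan": [
    {"claw":0.0,"delta_pos":[0.003,-0.002,0],"twist":[0,0,3]},
    {"claw":0.0,"delta_pos":[0.003,-0.0045,0],"twist":[0,0,6]},
    {"claw":0.0,"delta_pos":[0.0035,-0.0065,0],"twist":[0,0,9]},
    {"claw":0.0,"delta_pos":[0.0035,-0.009,0],"twist":[0,0,13]},
    {"claw":0.0,"delta_pos":[0.004,-0.0115,0],"twist":[0,0,18]},
    {"claw":0.0,"delta_pos":[0.0045,-0.014,0],"twist":[0,0,23]},
    {"claw":0.0,"delta_pos":[-0.0153,-0.0195,0],"twist":[0,0,25]},
    {"claw":0.0,"delta_pos":[-0.0449,-0.029,0],"twist":[0,0,25]}
  ]
}}

```text
t: 27.05
position: [522.9, 276.8, 114.9]
eef_rot: [[-0.389, -0.919, -0.067], [-0.029, -0.061, 0.998], [-0.921, 0.39, -0.003]]
wrist_force: [1.6, 0.6, -2.0]
finger_gap: 13.0
```

Run:
```python
from h import *
lipnow()
b=shot('side');a=shot('top')
cv2.imwrite('pics/x10.png',np.hstack([cv2.resize(a[150:250,190:270,::-1],(400,500)),cv2.resize(b[110:210,220:300,::-1],(400,500))]))
P1,R1=lip(-100,12,200,-20)
p,R=P1,R1
P,R2=np.array([560,60,290.]),pose(47,-22)
d=R.T@(P-p);w=Ro.from_matrix(R.T@R2).as_rotvec(degrees=True);print(np.round(d/1000,4),np.round(w,2))
```

```text
lip tray [-114.7   10.9   96.1] F [ 1.6  0.6 -2. ] eul [ 3.8 22.9 -0.2] t 27.1 gap 13.0
MOVE [-0.1     0.0304  0.    ] [-0.04  0.12 -2.23] rows 2.1 0.3
[-0.0643  0.0145 -0.2201] [-40.15  15.41   1.91]
```

View pics/x10.png

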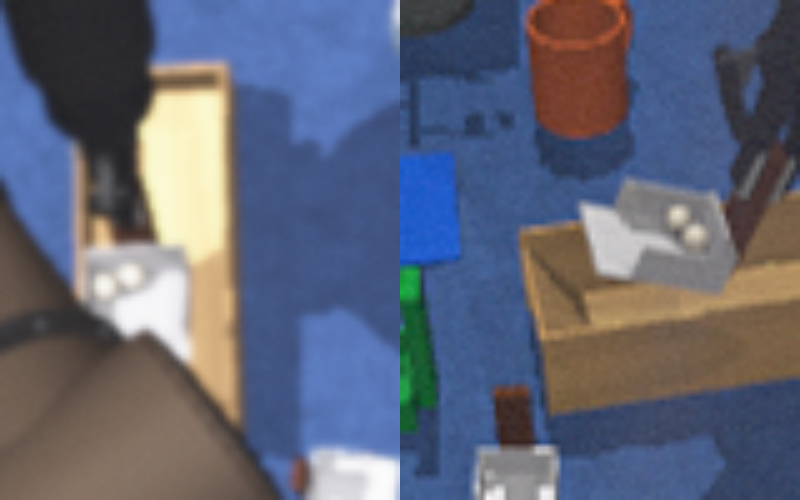

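Both remaining beads are in the scoop (side crop (680,216) and (692,237)), and none show in the tray. I repeat the carry and pour. (Viewed: 15.)

{"method": "apply_moves", "body": {
  "plan": [
    {"claw":0.0,"delta_pos":[-0.02,0.006,0],"twist":[0,0,0]},
    {"claw":0.0,"delta_pos":[-0.045,0.013,0],"twist":[0,0,-1]},
    {"claw":0.0,"delta_pos":[-0.075,0.022,0],"twist":[0,0,-2]},
    {"claw":0.0,"delta_pos":[-0.095,0.029,0],"twist":[0,0,-2.2]},
    {"claw":0.0,"delta_pos":[-0.1,0.0304,0],"twist":[0,0,-2.2]},
    {"claw":0.0,"delta_pos":[-0.1,0.0304,0],"twist":[0,0,-2.2]},
    {"claw":0.0,"delta_pos":[-0.1,0.0304,0],"twist":[0,0,-2.2]},
    {"claw":0.0,"delta_pos":[-0.1,0.0304,0],"twist":[0,0,-2.2]}
  ]
}}

```text
t: 27.95
position: [533.2, 278.5, 220.6]
eef_rot: [[-0.348, -0.935, -0.069], [-0.025, -0.064, 0.998], [-0.937, 0.349, -0.001]]
wrist_force: [0.2, -0.5, -2.1]
finger_gap: 13.2
```

{"method": "apply_moves", "body": {
  "plan": [
    {"claw":0.0,"delta_pos":[-0.006,0.001,-0.02],"twist":[-4,1.5,0.2]},
    {"claw":0.0,"delta_pos":[-0.015,0.003,-0.05],"twist":[-9,3.5,0.4]},
    {"claw":0.0,"delta_pos":[-0.025,0.006,-0.086],"twist":[-16,6,0.8]},
    {"claw":0.0,"delta_pos":[-0.036,0.008,-0.123],"twist":[-23,8.8,1.1]},
    {"claw":0.0,"delta_pos":[-0.047,0.011,-0.161],"twist":[-30,11.4,1.4]},
    {"claw":0.0,"delta_pos":[-0.056,0.013,-0.194],"twist":[-35,13.5,1.7]},
    {"claw":0.0,"delta_pos":[-0.0643,0.0145,-0.22],"twist":[-40.1,15.4,1.9]},
    {"claw":0.0,"delta_pos":[-0.0643,0.0145,-0.22],"twist":[-40.1,15.4,1.9]}
  ]
}}

```text
t: 28.75
position: [557.4, 57.7, 287.7]
eef_rot: [[-0.26, -0.631, -0.731], [-0.275, -0.677, 0.682], [-0.926, 0.378, 0.003]]
wrist_force: [0.2, 0.1, -1.7]
finger_gap: 12.7
```

Run:
```python
from h import *
lipnow(PAN,0);lip(0,25,185,-22,yaw=90,o=PAN,yo=0)
```

```text
lip tray [-109.8  255.1  267.5] F [ 0.2  0.1 -1.7] eul [47.  22.2  0.2] t 28.8 gap 12.7
MOVE [ 0.1223  0.0837 -0.1604] [-39.8   16.35  -0.16] rows 4.4 5.0
```

{"method": "apply_moves", "body": {
  "plan": [
    {"claw":0.0,"delta_pos":[0.011,0.007,-0.013],"twist":[-3.5,1.4,0]},
    {"claw":0.0,"delta_pos":[0.028,0.019,-0.035],"twist":[-9,3.6,0]},
    {"claw":0.0,"delta_pos":[0.05,0.034,-0.063],"twist":[-16,6.5,0]},
    {"claw":0.0,"delta_pos":[0.074,0.05,-0.095],"twist":[-23.5,9.5,0]},
    {"claw":0.0,"delta_pos":[0.096,0.065,-0.125],"twist":[-31,12.5,0]},
    {"claw":0.0,"delta_pos":[0.112,0.077,-0.147],"twist":[-36.5,14.9,0]},
    {"claw":0.0,"delta_pos":[0.1223,0.0837,-0.1604],"twist":[-39.8,16.3,0]},
    {"claw":0.0,"delta_pos":[0.1223,0.0837,-0.1604],"twist":[-39.8,16.3,0]}
  ]
}}

```text
t: 29.55
position: [587.9, -141.5, 203.0]
eef_rot: [[-0.006, -0.002, -1.0], [-0.376, -0.927, 0.004], [-0.927, 0.376, 0.005]]
wrist_force: [-0.2, -1.0, -1.2]
finger_gap: 12.9
```

{"method": "apply_moves", "body": {
  "plan": [
    {"claw":0.0,"delta_pos":[0,0.005,-0.001],"twist":[0,0,-7]},
    {"claw":0.0,"delta_pos":[-0.0008,0.0096,-0.002],"twist":[0,0,-14]},
    {"claw":0.0,"delta_pos":[0.001,0.0155,-0.002],"twist":[0,0,-20]},
    {"claw":0.0,"delta_pos":[0.0031,0.0211,-0.002],"twist":[0,0,-26]},
    {"claw":0.0,"delta_pos":[0.0065,0.0255,-0.002],"twist":[0,0,-30]},
    {"claw":0.0,"delta_pos":[0.0095,0.0297,-0.002],"twist":[0,0,-34]},
    {"claw":0.0,"delta_pos":[0.0115,0.0355,-0.002],"twist":[0,0,-38]},
    {"claw":0.0,"delta_pos":[0.0134,0.0411,-0.002],"twist":[0,0,-42]}
  ]
}}

```text
t: 30.35
position: [592.8, -181.9, 208.2]
eef_rot: [[-0.002, -0.003, -1.0], [0.345, -0.939, 0.002], [-0.939, -0.345, 0.003]]
wrist_force: [0.2, -0.1, -1.8]
finger_gap: 13.0
```

{"method": "apply_moves", "body": {
  "plan": [
    {"claw":0.0,"delta_pos":[0,0,0],"twist":[0,0,0]},
    {"claw":0.0,"delta_pos":[0,0,0],"twist":[0,0,0]},
    {"claw":0.0,"delta_pos":[0,0,0],"twist":[0,0,-4]},
    {"claw":0.0,"delta_pos":[0,0.004,0],"twist":[0,0,-8]},
    {"claw":0.0,"delta_pos":[0,0.008,0],"twist":[0,0,-12]},
    {"claw":0.0,"delta_pos":[0,0.01,0],"twist":[0,0,-16]},
    {"claw":0.0,"delta_pos":[0,0.01,0],"twist":[0,0,-16]},
    {"claw":0.0,"delta_pos":[0,0.01,0],"twist":[0,0,-16]}
  ]
}}

```text
t: 31.15
position: [592.3, -191.9, 204.4]
eef_rot: [[-0.001, -0.003, -1.0], [0.585, -0.811, 0.001], [-0.811, -0.585, 0.003]]
wrist_force: [-0.3, 0.6, -1.1]
finger_gap: 13.1
```

{"method": "apply_moves", "body": {
  "plan": [
    {"claw":0.0,"delta_pos":[-0.02,-0.012,0],"twist":[0,0,0]},
    {"claw":0.0,"delta_pos":[-0.02,-0.03,0],"twist":[0,0,8]},
    {"claw":0.0,"delta_pos":[-0.015,-0.045,0],"twist":[0,0,16]},
    {"claw":0.0,"delta_pos":[-0.0085,-0.0659,0],"twist":[0,0,24]},
    {"claw":0.0,"delta_pos":[-0.0085,-0.0659,0],"twist":[0,0,32]},
    {"claw":0.0,"delta_pos":[-0.0085,-0.0659,0],"twist":[0,0,36]},
    {"claw":0.0,"delta_pos":[-0.0085,-0.0659,0],"twist":[0,0,36]},
    {"claw":0.0,"delta_pos":[-0.0085,-0.0659,0],"twist":[0,0,36]}
  ]
}}

```text
t: 31.95
position: [592.2, -141.9, 251.4]
eef_rot: [[0.0, 0.002, -1.0], [-0.0, -1.0, -0.002], [-1.0, 0.0, -0.0]]
wrist_force: [-0.8, -0.4, -1.8]
finger_gap: 12.7
```

```bash
cat >> h.py <<'E'
def blobs(cam,box,z,thr=25):
    "beads: local roundish colour spots (warm white) by Hough"
    im=shot(cam);u,v,w,h=box;g=cv2.resize(cv2.cvtColor(im[v:v+h,u:u+w],cv2.COLOR_RGB2GRAY),None,fx=4,fy=4,interpolation=cv2.INTER_CUBIC)
    return g
E
python3 - <<'E'
from h import *
st();a=shot('side','s11')
im=a[250:350,300:400].astype(int)
warm=(im[:,:,0]-im[:,:,2]>18)&(im.sum(2)>380)
n,l,s,c=cv2.connectedComponentsWithStats(warm.astype(np.uint8))
print([(s[k,4],np.round(c[k]+[300,250])) for k in range(1,n) if s[k,4]>5])
# place: scoop_mid on mat mid, yaw 9.4 -> handle 52mm behind
M=np.array([504.4,7.1,0]);d=Ro.from_euler('z',9.4,degrees=True).apply([52,0,0]);T=M+d;print('T',T)
mv(T+[0,0,200],pose(9.4,0))
E
```

```text
t 31.9 [ 592.2 -141.9  251.4] [-0.8 -0.4 -1.8] 12.7
[(np.int32(38), array([355., 315.])), (np.int32(34), array([364., 315.])), (np.int32(14), array([362., 320.])), (np.int32(11), array([371., 319.])), (np.int32(10), array([352., 321.]))]
T [555.7017524   15.59295004   0.        ]
MOVE [ 0.0511 -0.1585  0.0367] [ 8.061e+01 -1.000e-02 -1.000e-02] rows 3.4 9.4
```

Five bead blobs are now in the pan. Next I put the scoop back on the mat.

{"method": "apply_moves", "body": {
  "plan": [
    {"claw":0.0,"delta_pos":[0,-0.05,0.01],"twist":[60,0,0]},
    {"claw":0.0,"delta_pos":[0,-0.1,0.02],"twist":[60,0,0]},
    {"claw":0.0,"delta_pos":[0,-0.13,0.03],"twist":[60,0,0]},
    {"claw":0.0,"delta_pos":[0.02,-0.1585,0.0367],"twist":[60,0,0]},
    {"claw":0.0,"delta_pos":[0.05,-0.1585,0.0367],"twist":[60,0,0]},
    {"claw":0.0,"delta_pos":[0.05,-0.1585,0.0367],"twist":[60,0,0]},
    {"claw":0.0,"delta_pos":[0.05,-0.1585,0.0367],"twist":[60,0,0]},
    {"claw":0.0,"delta_pos":[0.05,-0.1585,0.0367],"twist":[60,0,0]}
  ]
}}

```text
t: 32.8
position: [556.1, 13.8, 200.2]
eef_rot: [[-0.001, -0.869, -0.494], [-0.001, -0.494, 0.869], [-1.0, 0.002, 0.0]]
wrist_force: [0.4, -0.2, -1.3]
finger_gap: 12.9
```

{"method": "apply_moves", "body": {
  "plan": [
    {"claw":0.0,"delta_pos":[0,0,0],"twist":[20.6,0,0]},
    {"claw":0.0,"delta_pos":[0,0,0],"twist":[20.6,0,0]},
    {"claw":0.0,"delta_pos":[0,0,0],"twist":[20.6,0,0]},
    {"claw":0.0,"delta_pos":[0.04,0,0],"twist":[20.6,0,0]},
    {"claw":0.0,"delta_pos":[0.08,0,0],"twist":[20.6,0,0]},
    {"claw":0.0,"delta_pos":[0.1,0,0],"twist":[20.6,0,0]},
    {"claw":0.0,"delta_pos":[0.1,0,0],"twist":[20.6,0,0]},
    {"claw":0.0,"delta_pos":[0.1,0,0],"twist":[20.6,0,0]}
  ]
}}

```text
t: 33.6
position: [556.3, 13.9, 100.9]
eef_rot: [[-0.001, -0.987, -0.163], [-0.002, -0.163, 0.987], [-1.0, 0.001, -0.001]]
wrist_force: [0.8, -0.2, -1.1]
finger_gap: 12.7
```

Run:
```python
from h import *
lipnow();st();mv([555.7,15.6,64],pose(9.4,0))
```

```text
lip tray [ -83.  -263.1   39.5] F [ 0.8 -0.2 -1.1] eul [ 9.4  0.1 -0.1] t 33.6 gap 12.7
t 33.6 [556.3  13.9 100.9] [ 0.8 -0.2 -1.1] 12.7
MOVE [0.0369 0.0003 0.0019] [-0.02 -0.08 -0.07] rows 0.7 0.0
```

{"method": "apply_moves", "body": {
  "plan": [
    {"claw":0.0,"delta_pos":[0.015,0,0.001],"twist":[0,0,0]},
    {"claw":0.0,"delta_pos":[0.027,0,0.002],"twist":[0,0,0]},
    {"claw":0.0,"delta_pos":[0.032,0,0.002],"twist":[0,0,0]},
    {"claw":0.0,"delta_pos":[0.034,0,0.002],"twist":[0,0,0]},
    {"claw":0.0,"delta_pos":[0.0355,0,0.002],"twist":[0,0,0]},
    {"claw":0.0,"delta_pos":[0.0365,0,0.002],"twist":[0,0,0]},
    {"claw":0.0,"delta_pos":[0.0365,0,0.002],"twist":[0,0,0]},
    {"claw":0.0,"delta_pos":[0.0365,0,0.002],"twist":[0,0,0]}
  ]
}}

```text
t: 34.4
position: [555.6, 16.3, 64.7]
eef_rot: [[-0.0, -0.987, -0.162], [-0.001, -0.162, 0.987], [-1.0, 0.0, -0.001]]
wrist_force: [-1.4, 0.1, 6.1]
finger_gap: 13.1
```

Run:
```python
from h import *
st()
```

```text
t 34.4 [555.6  16.3  64.7] [-1.4  0.1  6.1] 13.1
```

{"method": "apply_moves", "body": {
  "plan": [
    {"claw":0.02,"delta_pos":[0,0,0],"twist":[0,0,0]},
    {"claw":0.05,"delta_pos":[0,0,0],"twist":[0,0,0]},
    {"claw":0.06,"delta_pos":[0,0,0],"twist":[0,0,0]},
    {"claw":0.06,"delta_pos":[0,0,0],"twist":[0,0,0]},
    {"claw":0.06,"delta_pos":[-0.03,0,0],"twist":[0,0,0]},
    {"claw":0.06,"delta_pos":[-0.08,0,0],"twist":[0,0,0]},
    {"claw":0.06,"delta_pos":[-0.13,0,0],"twist":[0,0,0]},
    {"claw":0.06,"delta_pos":[-0.18,0,0],"twist":[0,0,0]}
  ]
}}

```text
t: 35.2
position: [555.0, 16.4, 245.7]
eef_rot: [[-0.002, -0.987, -0.162], [-0.002, -0.162, 0.987], [-1.0, 0.002, -0.001]]
wrist_force: [2.1, 1.8, -1.1]
finger_gap: 59.9
```

Run:
```python
from h import *
st();mv([495,90,294],pose(0,0))
P=np.array([435.5,-271,95]);s={'position':np.array([495,90,294.]),'eef_rot':pose(0,0)}
mv([470,-180,250],pose(0,0),s)
```

```text
t 35.2 [555.   16.4 245.7] [ 2.1  1.8 -1.1] 59.9
MOVE [-0.0483  0.0474  0.0823] [ 9.32 -0.09 -0.1 ] rows 2.1 1.1
MOVE [ 0.044  0.025 -0.27 ] [0. 0. 0.] rows 5.5 0.0
```

{"method": "apply_moves", "body": {
  "plan": [
    {"claw":0.0,"delta_pos":[-0.004,0.1156,-0.1797],"twist":[9.32,0,0]},
    {"claw":0.0,"delta_pos":[-0.004,0.1156,-0.1797],"twist":[9.32,0,0]},
    {"claw":0.0,"delta_pos":[-0.004,0.1156,-0.1797],"twist":[9.32,0,0]},
    {"claw":0.0,"delta_pos":[-0.004,0.1156,-0.1797],"twist":[9.32,0,0]},
    {"claw":0.0,"delta_pos":[-0.004,0.1156,-0.1797],"twist":[9.32,0,0]},
    {"claw":0.0,"delta_pos":[-0.004,0.1156,-0.1797],"twist":[9.32,0,0]},
    {"claw":0.0,"delta_pos":[-0.004,0.1156,-0.1797],"twist":[9.32,0,0]},
    {"claw":0.0,"delta_pos":[-0.004,0.1156,-0.1797],"twist":[9.32,0,0]}
  ]
}}

```text
t: 36.0
position: [470.9, -178.7, 248.0]
eef_rot: [[-0.001, -1.0, -0.001], [-0.001, -0.001, 1.0], [-1.0, 0.001, -0.001]]
wrist_force: [-0.6, 0.3, 0.6]
finger_gap: 0.2
```

Run:
```python
from h import *
st();shot('wrist')
for q in ('count_key_top','print_key_top'):
  for r in models.regions_of(q,'wrist')[:3]: print(q,round(r['score'],2),np.round(cen(r)),np.round(ray('wrist',*cen(r),71),1))
mv([435.5,-271,86],pose(0,0))
```

```text
t 36.0 [ 470.9 -178.7  248. ] [-0.6  0.3  0.6] 0.2
count_key_top 0.79 [324.  76.] [ 436.6 -270.    71. ]
print_key_top 0.83 [331.   7.] [ 433.4 -319.5   71. ]
MOVE [ 0.1622  0.0353 -0.0921] [ 0.08 -0.08 -0.09] rows 3.8 0.0
```

{"method": "apply_moves", "body": {
  "plan": [
    {"claw":0.0,"delta_pos":[0.05,0.03,-0.08],"twist":[0,0,0]},
    {"claw":0.0,"delta_pos":[0.1,0.035,-0.0915],"twist":[0,0,0]},
    {"claw":0.0,"delta_pos":[0.158,0.035,-0.0915],"twist":[0,0,0]},
    {"claw":0.0,"delta_pos":[0.158,0.035,-0.0915],"twist":[0,0,0]},
    {"claw":0.0,"delta_pos":[0.158,0.035,-0.0915],"twist":[0,0,0]},
    {"claw":0.0,"delta_pos":[0.158,0.035,-0.0915],"twist":[0,0,0]},
    {"claw":0.0,"delta_pos":[0.158,0.035,-0.0915],"twist":[0,0,0]},
    {"claw":0.0,"delta_pos":[0.158,0.035,-0.0915],"twist":[0,0,0]}
  ]
}}

```text
t: 36.95
position: [437.1, -271.0, 92.6]
eef_rot: [[0.003, -1.0, -0.001], [-0.003, -0.001, 1.0], [-1.0, -0.003, -0.003]]
wrist_force: [-0.5, -1.0, -0.2]
finger_gap: 0.0
```

{"method": "apply_moves", "body": {
  "plan": [
    {"claw":0.0,"delta_pos":[0.008,0,0],"twist":[0,0,0]},
    {"claw":0.0,"delta_pos":[0.014,0,0],"twist":[0,0,0]},
    {"claw":0.0,"delta_pos":[0.018,0,0],"twist":[0,0,0]},
    {"claw":0.0,"delta_pos":[0.021,0,0],"twist":[0,0,0]},
    {"claw":0.0,"delta_pos":[0.0235,0,0],"twist":[0,0,0]},
    {"claw":0.0,"delta_pos":[0.025,0,0],"twist":[0,0,0]},
    {"claw":0.0,"delta_pos":[0.0255,0,0],"twist":[0,0,0]},
    {"claw":0.0,"delta_pos":[0.0255,0,0],"twist":[0,0,0]}
  ]
}}

```text
t: 37.75
position: [435.1, -271.2, 65.9]
eef_rot: [[-0.001, -1.0, -0.0], [-0.002, -0.0, 1.0], [-1.0, 0.001, -0.002]]
wrist_force: [-4.5, 6.0, 14.2]
finger_gap: -0.3
```

Run:
```python
from h import *
st()
```

```text
t 37.8 [ 435.1 -271.2   65.9] [-4.5  6.  14.2] -0.3
```

{"method": "apply_moves", "body": {
  "plan": [
    {"claw":0.0,"delta_pos":[-0.0255,0,0],"twist":[0,0,0]},
    {"claw":0.0,"delta_pos":[-0.0255,0,0],"twist":[0,0,0]},
    {"claw":0.0,"delta_pos":[-0.0255,0.001,-0.03],"twist":[0,0,0]},
    {"claw":0.0,"delta_pos":[-0.0255,0.003,-0.0545],"twist":[0,0,0]},
    {"claw":0.0,"delta_pos":[-0.0255,0.003,-0.0545],"twist":[0,0,0]},
    {"claw":0.0,"delta_pos":[-0.0255,0.003,-0.0545],"twist":[0,0,0]},
    {"claw":0.0,"delta_pos":[-0.0255,0.003,-0.0545],"twist":[0,0,0]},
    {"claw":0.0,"delta_pos":[-0.0255,0.003,-0.0545],"twist":[0,0,0]}
  ]
}}

```text
t: 38.55
position: [432.2, -325.2, 90.3]
eef_rot: [[-0.002, -1.0, -0.001], [-0.001, -0.001, 1.0], [-1.0, 0.002, -0.001]]
wrist_force: [0.4, 0.6, 0.0]
finger_gap: 0.0
```

{"method": "apply_moves", "body": {
  "plan": [
    {"claw":0.0,"delta_pos":[0.008,0,0],"twist":[0,0,0]},
    {"claw":0.0,"delta_pos":[0.014,0,0],"twist":[0,0,0]},
    {"claw":0.0,"delta_pos":[0.018,0,0],"twist":[0,0,0]},
    {"claw":0.0,"delta_pos":[0.021,0,0],"twist":[0,0,0]},
    {"claw":0.0,"delta_pos":[0.0235,0,0],"twist":[0,0,0]},
    {"claw":0.0,"delta_pos":[0.025,0,0],"twist":[0,0,0]},
    {"claw":0.0,"delta_pos":[0.026,0,0],"twist":[0,0,0]},
    {"claw":0.0,"delta_pos":[0.026,0,0],"twist":[0,0,0]}
  ]
}}

```text
t: 39.35
position: [432.0, -325.6, 65.8]
eef_rot: [[-0.001, -1.0, -0.001], [-0.002, -0.0, 1.0], [-1.0, 0.001, -0.002]]
wrist_force: [-5.1, 6.8, 16.8]
finger_gap: 0.1
```

Run:
```python
from h import *
st()
```

```text
t 39.4 [ 432.  -325.6   65.8] [-5.1  6.8 16.8] 0.1
```

{"method": "apply_moves", "body": {
  "plan": [
    {"claw":0.0,"delta_pos":[-0.05,0,0],"twist":[0,0,0]},
    {"claw":0.0,"delta_pos":[-0.1,0,0],"twist":[0,0,0]},
    {"claw":0.0,"delta_pos":[-0.15,0,0],"twist":[0,0,0]},
    {"claw":0.0,"delta_pos":[-0.19,0,0],"twist":[0,0,0]},
    {"claw":0.0,"delta_pos":[-0.228,-0.063,0.418],"twist":[0,0,0]},
    {"claw":0.0,"delta_pos":[-0.228,-0.063,0.418],"twist":[0,0,0]},
    {"claw":0.0,"delta_pos":[-0.228,-0.063,0.418],"twist":[0,0,0]},
    {"claw":0.0,"delta_pos":[-0.228,-0.063,0.418],"twist":[0,0,0]}
  ]
}}

```text
t: 40.15
position: [462.1, -127.0, 272.5]
eef_rot: [[-0.0, -1.0, 0.001], [-0.001, 0.001, 1.0], [-1.0, 0.0, -0.001]]
wrist_force: [2.0, 0.5, -0.4]
finger_gap: 0.1
```

Run:
```python
from h import *
st();mv([495,92,294],pose(0,0))
```

```text
t 40.1 [ 462.1 -127.   272.5] [ 2.   0.5 -0.4] 0.1
MOVE [-0.0219 -0.0327  0.219 ] [-0.05 -0.08 -0.01] rows 4.4 0.0
```

{"method": "apply_moves", "body": {
  "plan": [
    {"claw":0.0,"delta_pos":[-0.022,-0.033,0.219],"twist":[0,0,0]},
    {"claw":0.0,"delta_pos":[-0.022,-0.033,0.219],"twist":[0,0,0]},
    {"claw":0.0,"delta_pos":[-0.022,-0.033,0.219],"twist":[0,0,0]},
    {"claw":0.0,"delta_pos":[-0.022,-0.033,0.219],"twist":[0,0,0]},
    {"claw":0.0,"delta_pos":[-0.022,-0.033,0.219],"twist":[0,0,0]},
    {"claw":0.0,"delta_pos":[-0.022,-0.033,0.219],"twist":[0,0,0]},
    {"claw":0.0,"delta_pos":[-0.022,-0.033,0.219],"twist":[0,0,0]},
    {"claw":0.0,"delta_pos":[-0.022,-0.033,0.219],"twist":[0,0,0]}
  ]
}}

```text
t: 40.95
position: [495.0, 89.8, 293.5]
eef_rot: [[-0.002, -1.0, 0.001], [-0.002, 0.001, 1.0], [-1.0, 0.002, -0.002]]
wrist_force: [0.3, 0.4, 0.1]
finger_gap: 0.1
```

Run:
```python
from h import *
st();w=shot('wrist');a=shot('side');b=shot('top')
np.save('wf.npy',np.array(viewer.camera_info('wrist'),dtype=object),allow_pickle=True)
rz=lambda im,W,H: cv2.resize(im[:,:,::-1],(W,H))
L=rz(w[0:180,150:370],440,360)
Rr=rz(a[130:355,200:410],360,386)
c=np.zeros((600,800,3),np.uint8);c[:360,:440]=L;c[:386,440:]=Rr
c[386:600,440:800]=rz(a[285:339,330:420],360,214)
c[360:600,:440]=rz(b[120:251,190:430],440,240)
cv2.imwrite('pics/fin.png',c)
```

```text
t 41.0 [495.   89.8 293.5] [0.3 0.4 0.1] 0.1
```

View pics/fin.png

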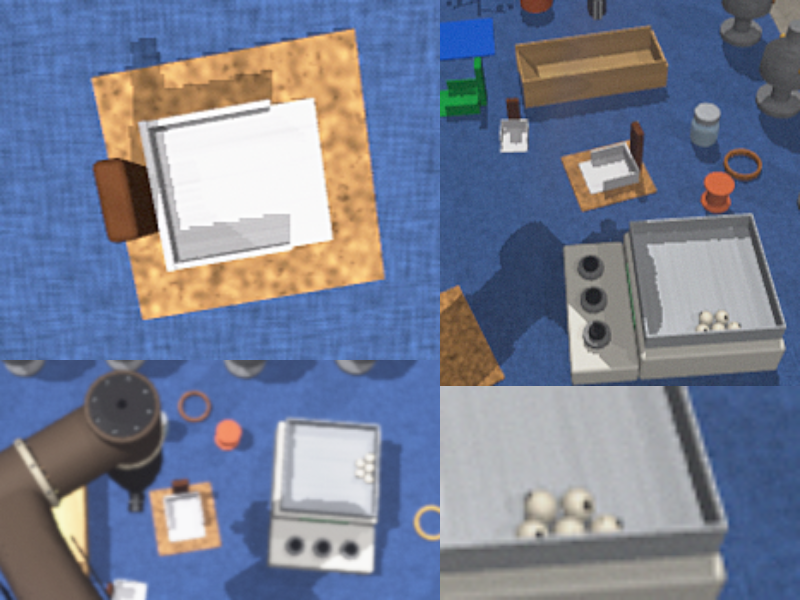

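Run:
```python
from h import *
i=np.load('wf.npy',allow_pickle=True).item()
g=lambda u,v,z: ray('',150+u/2,v/2,z,i)
m=(g(314,100,4)+g(331,240,4))/2;e=g(331,240,4)-g(314,100,4);y=np.arctan2(e[1],e[0])-np.pi/2
mid=m[:2]+45*np.array([np.cos(y),np.sin(y)]);c=np.mean([g(92,78,3),g(354,29,3),g(384,278,3),g(143,319,3)],0)
err=np.linalg.norm(mid-c[:2]);print(np.degrees(y),mid,c,err)
if err<8: print(order.sign_off(),sense()['t'])
```

```text
8.65192448579059 [505.67114992   8.48065752] [504.50811599   6.75600774   3.        ] 2.080159794823463
the job is handed in; nothing more can be done
the job is handed in; nothing more can be done
```

The job is done and handed in, about 41 s into the 210 s allowed.

- **Zero:** I pressed the left key with the pan empty. It bottomed out at 28 N.
- **Beads:** The tray held five beads. The scoop moved three, then two, into the pan.
- **Scoop:** I put it back on its mat before pressing the last two keys.
- **Count and print:** I pressed the middle key, then the right key. They bottomed out at about 14 N and 17 N.

**Last checks:** The final pictures show five beads in the pan and none in the tray. The scoop stands flat, about 2 mm from the mat's centre and turned to match it. The bystanders that show in that picture look undisturbed. The mug and bracelet are only partly in view there, and I did not measure any of them again.

**Disagreements:**
- The bead network missed the beads on light surfaces, so I counted them in the pictures instead.
- My tray position was a few millimetres off along its length, so I relied on contact with the front wall.
- Key presses were judged by force and depth, because the key readings aren't available to me.
- I never saw the scoop knocked aside.

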